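# Set an order screen to its neighbour's lean

## Task

One of the two order screens facing the guests was left tipped far back after wiping: bring it up to the same lean as the other one, so that it stays matched by itself once your hand is off it. Then, to check that it holds, press lightly for a moment with the fingers on the upper half of its glass, as a guest would, and leave it matching. Do not disturb the other screen or the tableware.

Things in the scene. Friction and masses are not known exactly. Their poses are not given: they have to be found in the camera images.
- screen: Order screen tipped far back. Flat black tablet, 240 mm wide, 165 high, 14 thick, glass facing the guests, away from the robot. Origin: middle of the level hinge axis, behind its centre, 125 above the counter. Axes turn with it: x out of the glass (case back at x = 18, glass at 32), y along the hinge, z up the screen (edges at z = +-82). Lean = angle of z from vertical; its top leans to the robot.
- tilt (a joint): The screen's stiff friction hinge: lean back from upright in rad (travel -0.2 to 1.15; 0.62 to 0.82 at the start; untouched, the screen's own lean is within 0.04 of it). It slips at 0.75 N m (about 10 N at the top edge, square to it) and stays put, but is springy, 4.5 N m/rad: let go after turning, the screen goes back 0.08 to 0.2 rad towards where it came from. Check with the hand off.
- screen_top (a point): The middle of the top edge of the screen to be set (x = 25, z = 82 mm in its frame); axes as the screen's. The pedestal (foot 150 x 170 mm, fixed to the counter, neck behind and below the hinge) leaves the edge free on both sides. The screen weighs about 0.45 kg.
- neighbour: The other order screen, built just the same, that is already set right (leaning back 6 to 20 degrees). It stands beside the first, on its left or right, 340 to 380 mm between the hinges, and both face exactly the same way. Origin and axes as for the screen. To be left alone.
- neighbour_top (a point): The middle of the top edge of the neighbour (x = 25, z = 82 in its frame).
- teacup: White tea cup, 68 across, 85 high, on the guests' side of the screen to be set, 130 to 145 mm from the hinge. Origin under its foot, z up.
- soy_jug: Small blue soy jug, 64 across, 94 high, on the guests' side of the neighbour. Origin under its foot, z up.
- sauce_dish: Low white dish, 90 across, 22 high, on the robot's side of the screen to be set. Origin under its foot, z up.
- towel_tray: Low wooden tray, 75 x 170, 16 high, on the robot's side of the neighbour. Origin under it, z up.
- sake_flask: Brown ceramic flask, 72 across, 145 high, to the left of the screens. Origin under its foot, z up.
- lidded_pot: Dark pot with a wooden lid, 132 across, 88 high, to the right of the screens. Origin under its foot, z up.

How it is judged:
On the way, in this order (a step that is already met when the one before it is completed fails the run):
1. the screen leans like its neighbour (within 3 degrees) with the fingers off it, at rest, for half a second (angle between the z axis of screen and the z axis of neighbour, either way round below 0.05 rad and contact force between the fingers and screen below 0.1 N and angular speed of screen below 0.05 rad/s), for 0.5 s.
2. the fingers press on the upper half of its glass from the guests' side with 1.5 to 10 N (contact force between the fingers and screen between 1.5 and 10 N and x of the grasp point in the frame of screen above 0.025 m and z of the grasp point in the frame of screen above 0 m), for 0.2 s.
At the end, for the whole second after the job is handed in: the screen, untouched and at rest, leans like its neighbour to within 3 degrees after the press; the neighbour's top edge is within 6 mm and every piece of tableware within 30 mm of where it started (all of step 1 and distance of neighbour_top from where it was at the start of the episode below 0.006 m and distance of each of teacup, soy_jug, sauce_dish, towel_tray, sake_flask, lidded_pot from where it was at the start of the episode below 0.03 m).
It fails at once if the neighbouring screen is moved (its top edge by more than 6 mm) (distance of neighbour_top from where it was at the start of the episode above 0.006 m).
It fails at once if tableware is moved by more than 30 mm or tipped over (distance of any of teacup, soy_jug, sauce_dish, towel_tray, sake_flask, lidded_pot from where it was at the start of the episode above 0.03 m or angle between any of teacup, soy_jug, sake_flask's own z axis and vertical above 0.5 rad).
It also fails if it takes over 58 s, if anything falls off the work surface, if the arm or the gripper's body presses on something with over 40 N, if the wrist force passes 120 N, or if a joint passes its speed limit or range.

## Robot

A 7-joint arm with a two-finger parallel gripper is mounted at the origin on the work surface. World frame = base frame: x ahead of the robot, y to its left, z up, the work surface at z = 0. Lengths are in m, angles in rad, forces in N, time in s.
With the tool pointing down it reaches from about 0.4 to 0.85 m from the base axis. Payload 10.4 kg.
Tool frame: the origin (TCP) lies between the finger pads; the fingertips stand tips_ahead ahead of it and the grasp point (between the pads) lies 11 mm behind it (tips_ahead is the distance from the TCP to the fingertips, in m); z points along the fingers, x is the direction in which the jaws open and shut, and the axes are right-handed (so a half turn about z gives the same grasp; the last joint's range is limited). The gripper opens to 87 mm and grips with 3 to 60 N. Pads are 19 mm wide; open, the fingers measure 117 mm over their backs; the gripper's body (75 mm by 190 mm) begins 51 mm behind the grasp point.
Start: joints at [-0.023, 0.332, -0.065, 1.46, 0.022, 1.35, -0.088], TCP at [0.625, 0, 0.201] pointing down, gripper open.
Joint ranges: [-2.6, 2.6], [-0.5, 2.12], [-1.47, 1.34], [0.16, 2.42], [-1.27, 4.41], [0.06, 2.06], [-2.6, 2.6]. Speed limits (rad/s): [2.22, 2.22, 2.79, 2.79, 3.14, 3.14, 3.14].

## Interface

Orientations are given as a unit quaternion [x, y, z, w].
In Python, from bench import read_state, camera, close_job, tips_ahead gives the robot as it stands.
- The arm moves only by the tool arm_command, never from a script. Its argument "commands" is a list that holds one entry, the list of rows, each a list of 7 numbers: the turn, a rotation vector about the tool's x, y, z in rad, then the shift along the tool's x, y, z in m, then the opening in per cent of the stroke, from 0 (shut) to 100 (fully open). In form: [[[rx, ry, rz, x, y, z, claw], ...]]. A call has 1 to 20 rows; each row shifts and turns the commanded pose from where the row before left it, along the tool's axes as they then stand; what a row does not reach is not made up. A row lasts 1/8 s, in which the tool goes at most 62.5 mm and 10.7 degrees, less where a joint would pass 70% of its speed; a pose out of reach is approached as far as the arm can. A call with a gripper value outside its range is refused whole. The fingers move at their own pace and stop on an object; "newtons" is the grip in N (left out, the last holds). Time passes only in rows, so rows that do not move let the fingers close. It gives the time, the measured TCP pose, the force and the opening at its end, in the units of the state.
- read_state(): the state, without advancing time (a new reading comes with each control period).
- camera(name): name is "scene" or "side" or "wrist"; returns a dict with "frame" (480x640x3 uint8, red, green, blue), "vfov" (degrees; the focal length in pixels is half the picture's height over the tangent of half this angle, whatever the lens; pixels are square), "cx", "cy" (the principal point, pixels), "R" (3x3) and "t" (3): a world point X has camera coordinates R X + t. Camera axes: x right, y down, z forward; pixel columns grow to the right and rows downward; lengths in m; the calibration is good to about 2 mm. A picture is of the moment at which its call begins. There is no depth.
- close_job(): hands the job in, once; it reports no verdict.
The state is a dict: "time": time; "joint_positions": joint angles; "joint_vel": joint speeds; "joint_torque": joint torques, N m; "ee_pos": TCP position; "eef_rot": TCP orientation; "ft_force": force on the tool from outside, world axes, zero at the start; "torque": the same for the moment, N m; "width": finger opening in m.
Only numpy, scipy, OpenCV 4.12 (cv2) and the standard library are available. Lean on these libraries where they do the work, as an engineer would, in place of code of your own. Each camera call takes 0.05 s, during which the arm holds its last target.

## Working session

There is one attempt and no reset: what is moved stays moved. The work goes in short steps, Python scripts to look and compute and a tool call to move; the robot and the scene stay as the last step left them, time stands still between calls to the robot, and variables do not carry over. Pictures are saved under pics/ and viewed, and the job is handed in when it is done.

Besides the shell and the picture viewer there is one more tool, called after "Emit:" as name(argument=value, ...), one argument or row to a line, values as JSON. arm_command: Moves the arm, as the interface text tells. Its arguments: {"type":"object","properties":{"commands":{"type":"array"},"newtons":{"type":"number"}},"required":["commands"]}

```bash
ls; mkdir -p pics
python3 - <<'E'
from bench import read_state, camera, tips_ahead
import cv2
print(tips_ahead if not callable(tips_ahead) else tips_ahead())
s=read_state(); print(s)
for n in ['scene','side','wrist']:
    c=camera(n); cv2.imwrite(f'pics/{n}0.png',c['frame'][:,:,::-1]); print(n,c['vfov'],c['cx'],c['cy'],c['R'],c['t'])
E
```

```text
pics
0.008
{'time': 0.0, 'joint_positions': array([-0.02262328,  0.33290462, -0.06471518,  1.4609416 ,  0.02159517,
        1.34992658, -0.08849166]), 'joint_vel': array([ 0.00020003, -0.00021041,  0.00017198,  0.00039113,  0.00086753,
        0.00067576,  0.00145761]), 'joint_torque': array([-1.20520472e-04, -6.23245955e+01,  2.44190963e-02, -3.89891267e+01,
       -6.13984605e-02,  3.97891912e-02,  1.87085252e-04]), 'ee_pos': array([6.24568102e-01, 1.70851552e-05, 1.99933433e-01]), 'eef_rot': array([ 9.99999724e-01,  3.29504023e-05, -7.41752596e-04,  2.98881222e-05]), 'ft_force': array([-0.17052479,  0.65347692,  0.44701542]), 'torque': array([-0.00027573, -0.03310434,  0.05595347]), 'width': 0.08714166680694754}
scene 49.27341307896352 324.22637568525806 232.33307410005386 [[-0.70927188  0.70487795 -0.00897064]
 [ 0.54001678  0.53511537 -0.64964099]
 [-0.45311728 -0.46561639 -0.76018821]] [ 0.42785645 -0.20832515  1.69041993]
side 50.296527654564215 314.7195342296281 243.8861946941639 [[ 0.94007293 -0.34055491  0.01688886]
 [-0.16052743 -0.48573395 -0.85924006]
 [ 0.30082191  0.8050372  -0.51129374]] [-0.55415037  0.21642877  1.30203392]
wrist 66.89325263164913 318.44924899951286 237.01554040142662 [[ 9.99998695e-01 -1.18401497e-03 -1.09927845e-03]
 [-8.62269277e-04 -9.66512052e-01  2.56619776e-01]
 [-1.36630753e-03 -2.56618493e-01 -9.66511812e-01]] [-0.62553118 -0.03058346  0.3912617 ]
```

View pics/scene0.png

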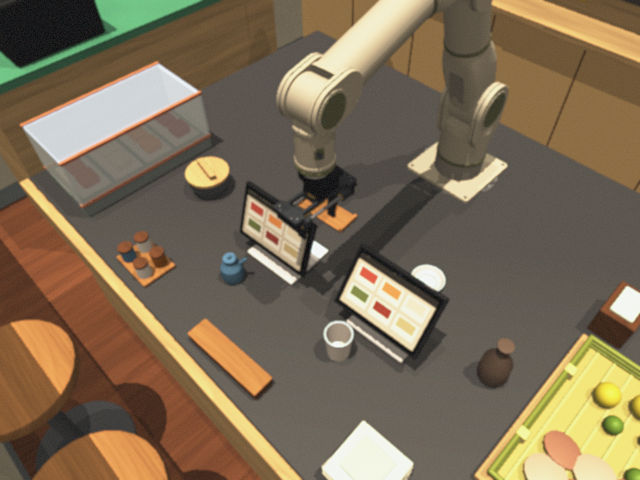

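View pics/side0.png

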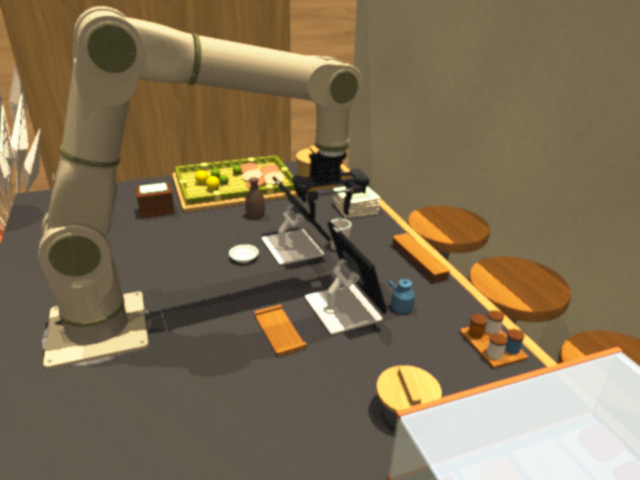

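View pics/wrist0.png

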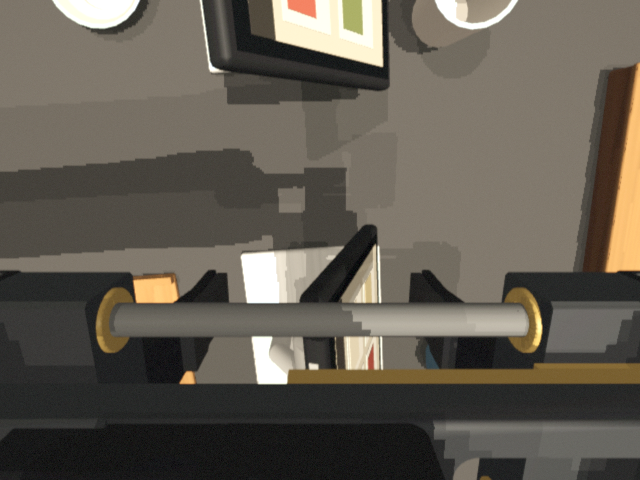

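```bash
cat > h.py <<'E'
import cv2, numpy as np
from bench import read_state, camera
def snap(name,fn,x0=None,y0=None,w=None,h=None,s=4):
    c=camera(name); f=np.ascontiguousarray(c['frame'][:,:,::-1]); cv2.imwrite(f'pics/{fn}_full.png',f)
    crop(f,fn,x0,y0,w,h,s); return c
def crop(f,fn,x0,y0,w,h,s=4):
    k=cv2.resize(f[y0:y0+h,x0:x0+w],None,fx=s,fy=s,interpolation=cv2.INTER_CUBIC)
    for i in range(0,w,20):
        cv2.line(k,(i*s,0),(i*s,6),(0,255,0),1); cv2.putText(k,str(x0+i),(i*s,18),0,.4,(0,255,0),1)
    for j in range(0,h,20):
        cv2.line(k,(0,j*s),(6,j*s),(0,255,0),1); cv2.putText(k,str(y0+j),(8,j*s+4),0,.4,(0,255,0),1)
    cv2.imwrite(f'pics/{fn}.png',k)
E
python3 - <<'E'
from h import *
a=cv2.imread('pics/scene0.png'); b=cv2.imread('pics/side0.png')
crop(a,'c_s_scr',320,230,140,140,4)
crop(a,'c_s_nei',220,170,130,120,4)
crop(b,'c_d_scr',255,165,120,110,5)
crop(b,'c_d_nei',300,210,120,130,4)
E
```

```text
(no output)
```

View pics/c_s_scr.png

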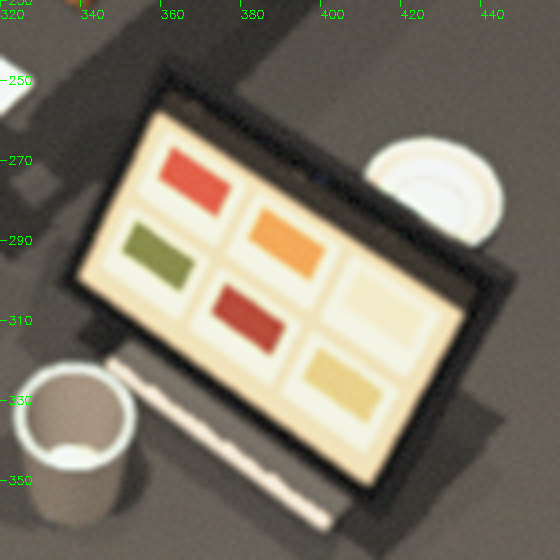

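View pics/c_s_nei.png

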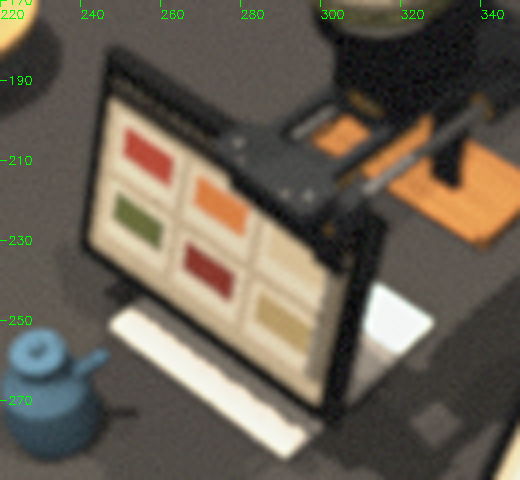

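View pics/c_d_scr.png

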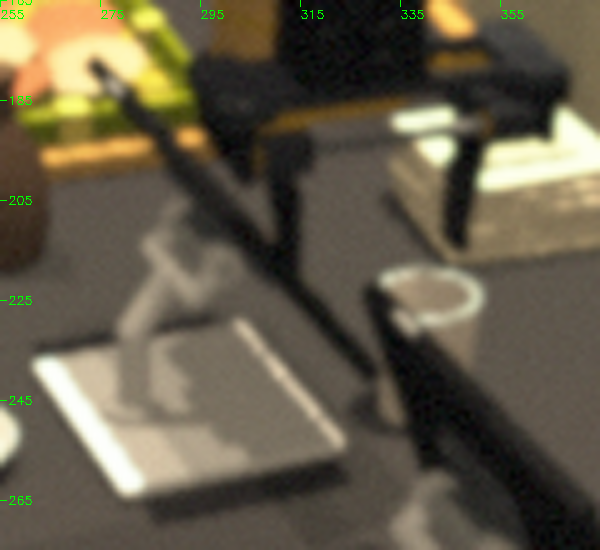

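View pics/c_d_nei.png

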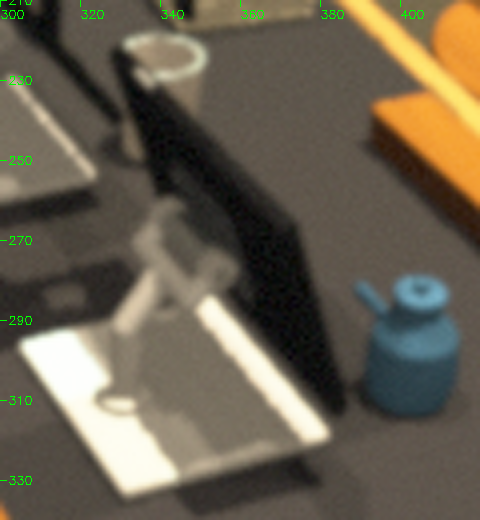

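Emit:
arm_command(
  commands=[
    [[0, 0, 0, 0, 0, -0.03, 100], [0, 0, 0, 0, 0, -0.05, 100], [0, 0, 0, 0, 0, -0.05, 100], [0, 0, 0, 0, 0, -0.05, 100], [0, 0, 0, 0, 0, -0.02, 100]],
  ],
)

```text
time: 0.78
ee_pos: [0.6254, 0.0001, 0.404]
eef_rot: [1.0, -0.0, 0.002, -0.0]
ft_force: [0.6, -0.7, 0.2]
width: 0.0872
```

Run:
```python
from h import *
import pickle
C={n:camera(n) for n in ['scene','side','wrist']}
pickle.dump(C,open('C1.pkl','wb'))
for n in C: cv2.imwrite(f'pics/{n}1.png',C[n]['frame'][:,:,::-1])
a=cv2.imread('pics/scene1.png'); b=cv2.imread('pics/side1.png')
crop(a,'s1_nei',225,170,110,120,5)
crop(b,'d1_scr',255,165,120,110,5)
crop(b,'d1_nei',300,210,120,110,5)
```

```text
(no output)
```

View pics/s1_nei.png

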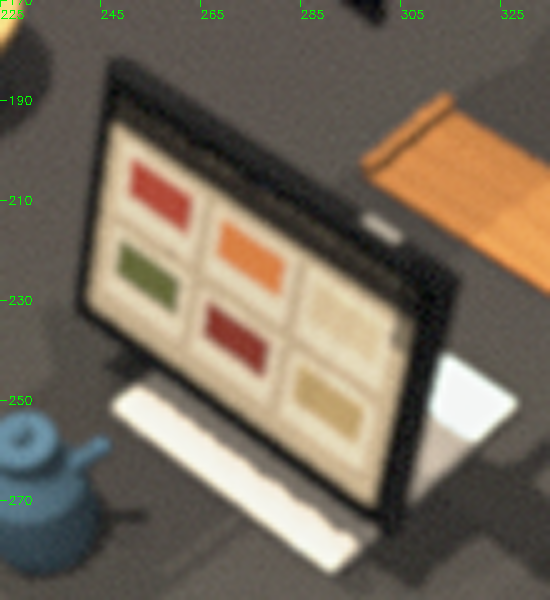

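View pics/d1_scr.png

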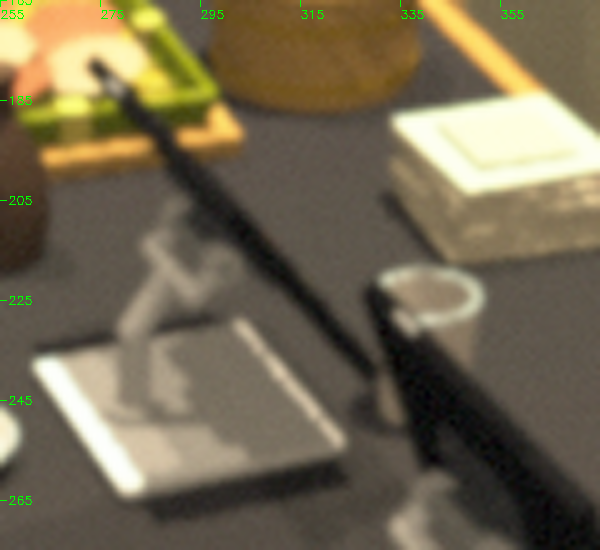

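View pics/d1_nei.png

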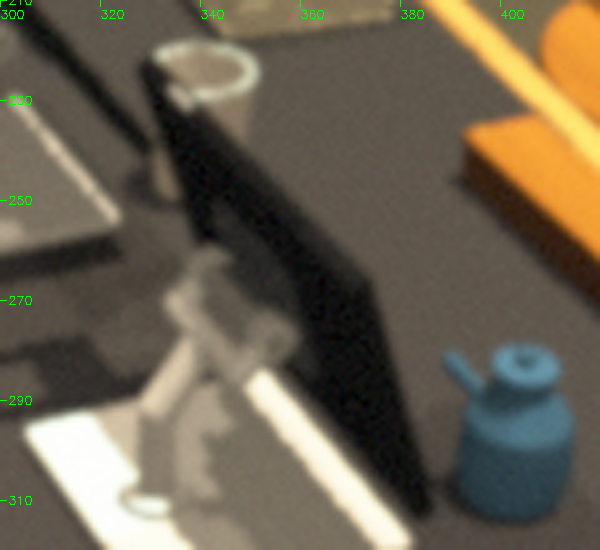

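View pics/wrist1.png

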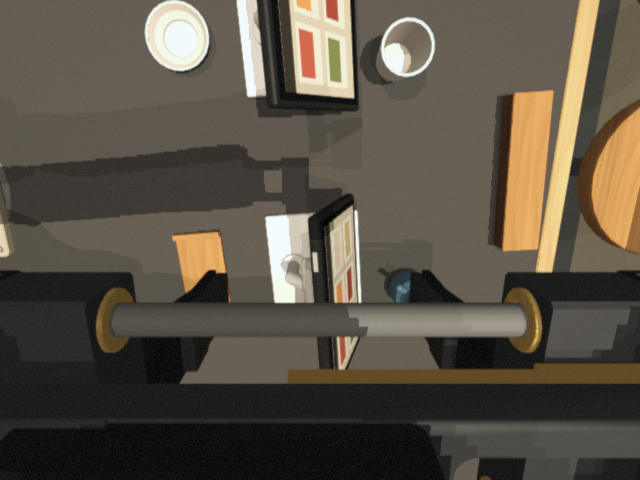

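```bash
cat > fit.py <<'E'
from h import *
import pickle
from scipy.optimize import least_squares
def proj(c,X):
    X=np.atleast_2d(X); f=240/np.tan(np.radians(c['vfov'])/2)
    P=X@np.array(c['R']).T+np.array(c['t']); return np.c_[c['cx']+f*P[:,0]/P[:,2], c['cy']+f*P[:,1]/P[:,2]]
def T(px,py,yaw,lean,L):
    # local->world; z leans to -x (robot)
    c,s=np.cos(yaw),np.sin(yaw); Rz=np.array([[c,-s,0],[s,c,0],[0,0,1]])
    c,s=np.cos(lean),np.sin(lean); Ry=np.array([[c,0,-s],[0,1,0],[s,0,c]])
    return np.array([px,py,0.125])+np.atleast_2d(L)@(Rz@Ry).T
def unc(u,x0,y0,s): return (np.array(u,float)+.5)/s-.5+np.array([x0,y0])
def box(x=(.018,.032)):
    return np.array([[a,b,c] for a in x for b in(-.12,.12) for c in(-.0825,.0825)])
E
cat > f1.py <<'E'
from fit import *
C=pickle.load(open('C1.pkl','rb')); S,D,W=C['scene'],C['side'],C['wrist']
for n in C: print(n, -np.array(C[n]['R']).T@np.array(C[n]['t']))
scrP=unc([(157,112),(463,312),(372,487),(78,275)],320,230,4)
neiP=unc([(112,122),(412,312),(378,508),(88,298)],225,170,5)
def panel(a,z1,z2): return np.array([[.032,-a,z2],[.032,a,z2],[.032,a,z1],[.032,-a,z1]])
# outer bottom corners front face
O=np.array([[.032,-.12,-.0825],[.032,.12,-.0825]])
scrO=unc([(62,282),(368,508)],320,230,4); neiO=unc([(78,312),(388,535)],225,170,5)
B=box()
def res(p):
    yaw=p[0]; q=panel(*p[7:10]); r=[]
    for (px,py,l),P,Oo in ((p[1:4],scrP,scrO),(p[4:7],neiP,neiO)):
        r+=list((proj(S,T(px,py,yaw,l,q))-P).ravel())
        r+=list(.3*(proj(S,T(px,py,yaw,l,O))-Oo).ravel())
    return np.array(r)
s=least_squares(res,[0,.65,.28,.7,.65,-.08,.2,.11,-.07,.06])
print(s.x.round(4),np.abs(s.fun).max(),np.sqrt((s.fun**2).mean()))
J=s.jac;cov=np.linalg.pinv(J.T@J)*.25;print('sd',np.sqrt(np.diag(cov)).round(4))
print(res(s.x).reshape(-1,2).round(2))
np.save('p1.npy',s.x)
for n,c in C.items():
    im=np.ascontiguousarray(c['frame'][:,:,::-1]); im=cv2.resize(im,None,fx=4,fy=4,interpolation=cv2.INTER_CUBIC)
    for k in (1,4):
        px,py,l=s.x[k:k+3]
        u=((proj(c,T(px,py,s.x[0],l,B))+.5)*4-.5)
        for i in range(8):
            for j in range(i):
                if bin(i^j).count('1')==1: cv2.line(im,tuple(u[i].astype(int)),tuple(u[j].astype(int)),(0,255,255) if i&4 and j&4 else (255,255,0),1)
    cv2.imwrite(f'pics/ov_{n}.png',im)
im=cv2.imread('pics/ov_side.png')[640:1280,1040:1640]; cv2.imwrite('pics/ovside_c.png',im[:600])
im=cv2.imread('pics/ov_scene.png')[680:1440,880:1840]; cv2.imwrite('pics/ovscene_c.png',cv2.resize(im,None,fx=.8,fy=.8)[:600,:800])
im=cv2.imread('pics/ov_wrist.png')[0:1600,800:2000]; cv2.imwrite('pics/ovwrist_c.png',cv2.resize(im,None,fx=.375,fy=.375))
E
python3 f1.py
```

```text
scene [1.18192412 0.59697863 1.15353888]
side [ 0.16400418 -1.13177757  0.86104503]
wrist [0.62610613 0.07013071 0.58826588]
[ 0.0754  0.5943  0.2203  0.5991  0.6258 -0.1327  0.3043  0.1066 -0.071
  0.0489] 1.3869144260239636 0.5648295141103048
sd [0.0045 0.0024 0.001  0.025  0.0019 0.0018 0.0154 0.0005 0.0025 0.0026]
[[-0.43 -0.49]
 [ 0.27  0.03]
 [-0.29 -0.38]
 [ 0.28  0.66]
 [-0.51 -0.07]
 [ 1.05  0.57]
 [-0.06 -0.86]
 [ 0.46  1.39]
 [-0.61 -0.89]
 [ 0.29  0.45]
 [-0.43 -0.43]
 [ 0.15 -0.07]]
```

View pics/ovside_c.png

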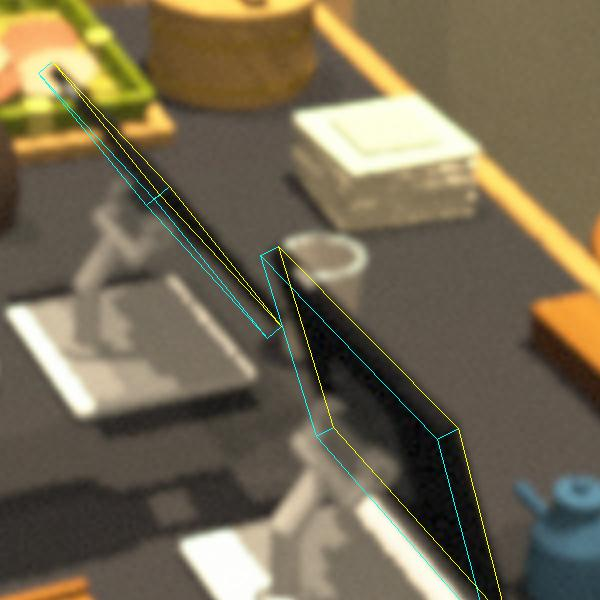

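View pics/ovscene_c.png

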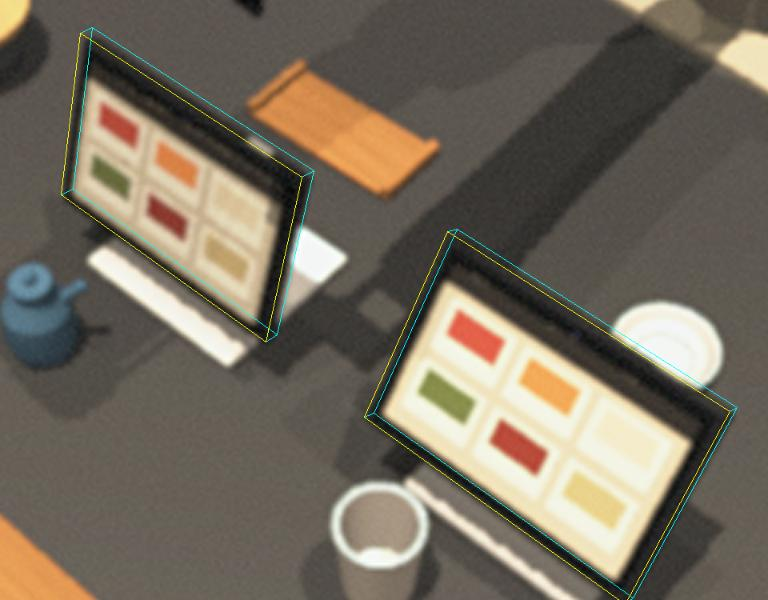

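View pics/ovwrist_c.png

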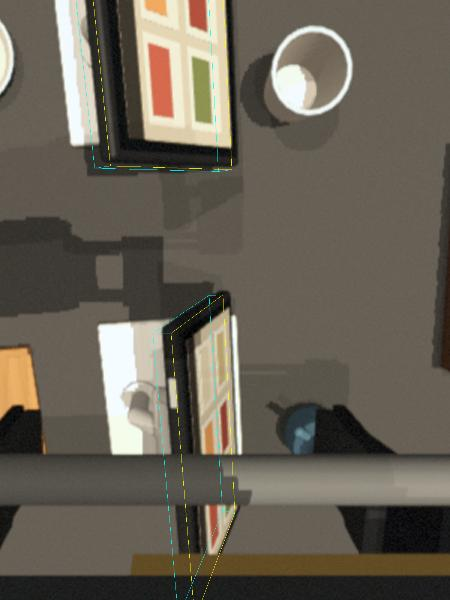

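Run:
```python
from h import *
a=cv2.imread('pics/wrist1.png')
g=lambda im:(255*(im/255.)**.5).astype('uint8')
crop(g(a),'w1_nei',255,185,130,110,5)
crop(g(a),'w1_scr',235,0,140,118,5)
b=cv2.imread('pics/side1.png')
crop(g(b),'d1_scrg',260,170,130,110,6)
crop(g(b),'d1_neig',320,210,100,110,6)
```

```text
(no output)
```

View pics/w1_nei.png

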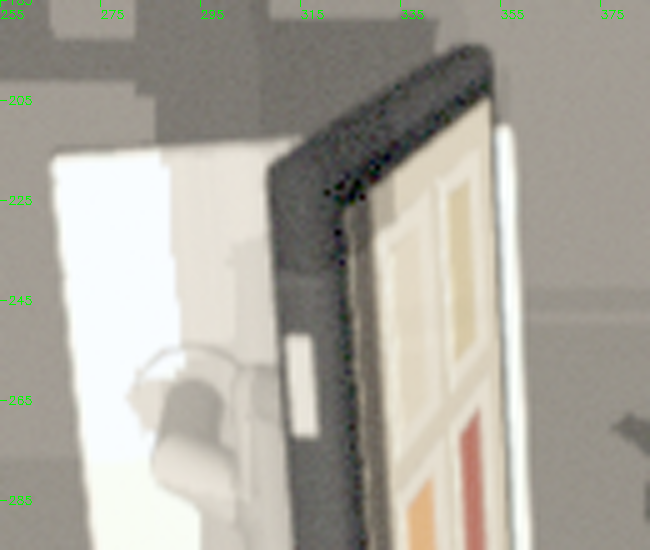

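View pics/w1_scr.png

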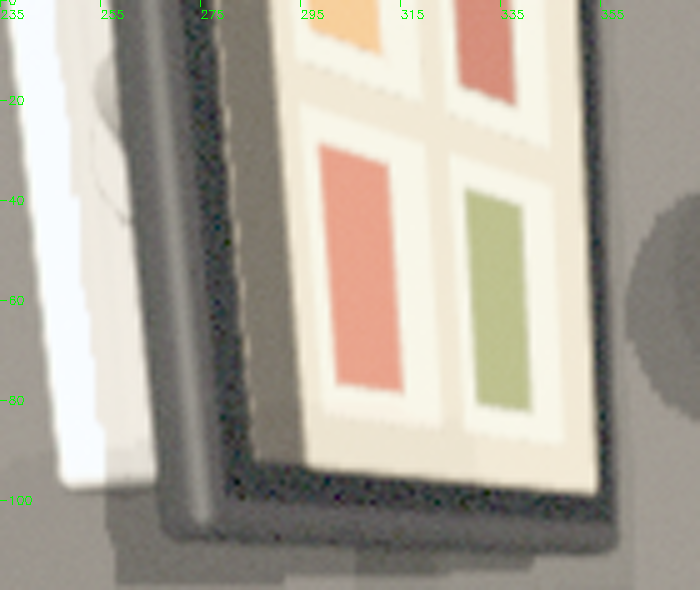

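View pics/d1_scrg.png

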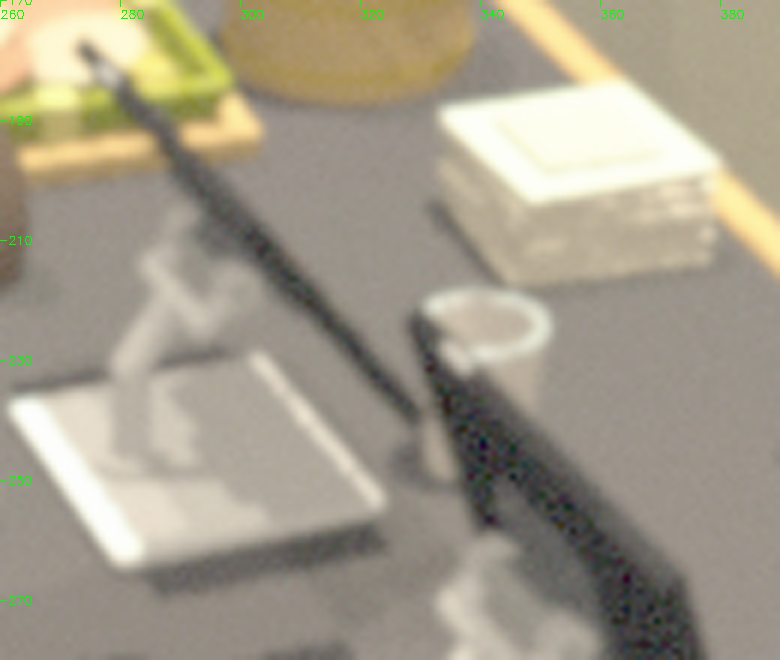

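View pics/d1_neig.png

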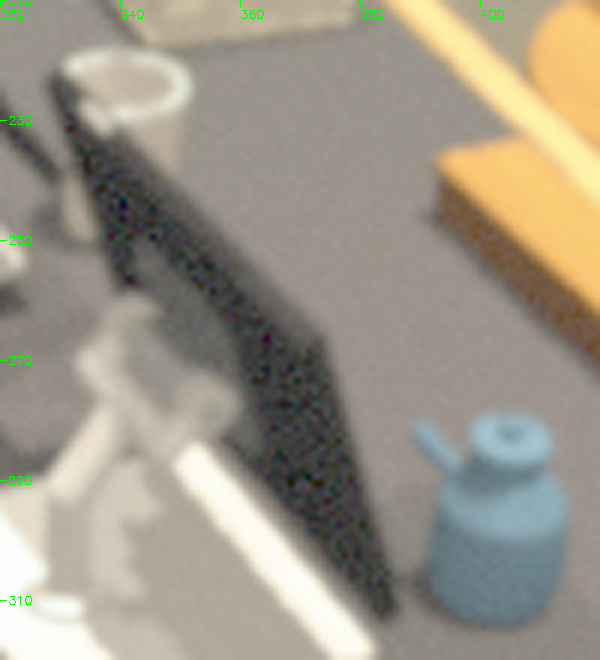

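```bash
cat > edit.py <<'E'
s=open('f1.py').read()
s=s.replace("s=least_squares(res,[","""h=.0825
# (cam, screen idx, local or None w/ panel tag, pixel, weight)
w1n=lambda u:unc(u,255,185,5)
w1s=lambda u:unc(u,235,0,5)
dn=lambda u:unc(u,320,210,6)
ds=lambda u:unc(u,260,170,6)
E=[(W,4,'TR',w1n((375,197)),.5),(W,4,'BR',w1n((490,100)),1),(W,4,(.032,.12,-h),w1n((492,60)),.5),(W,4,(.018,.12,h),w1n((270,165)),.5),
(W,1,'BL',w1s((597,493)),1),(W,1,'TL',w1s((303,467)),1),(W,1,(.032,-.12,-h),w1s((617,550)),.5),(W,1,(.018,-.12,h),w1s((165,540)),.4),
(D,4,(.018,.12,h),dn((52,75)),.5),(D,4,(.032,-.12,h),dn((322,335)),.5),(D,4,(.032,-.12,-h),dn((392,615)),.5),
(D,1,(.025,.12,h),ds((85,47)),.7),(D,1,(.025,-.12,-h),ds((415,415)),.7)]
def res2(p):
    r=list(res(p)); q=dict(zip(['TL','TR','BR','BL'],panel(*p[7:10])))
    for c,k,L,u,w in E:
        r+=list(w*(proj(c,T(*p[k:k+2],p[0],p[k+2],q[L] if isinstance(L,str) else L))[0]-u))
    # camera fudge
    return np.array(r)
s=least_squares(res2,[""").replace("res(s.x).","res2(s.x).")
open('f2.py','w').write(s)
E
python3 edit.py; python3 f2.py
```

```text
scene [1.18192412 0.59697863 1.15353888]
side [ 0.16400418 -1.13177757  0.86104503]
wrist [0.62610613 0.07013071 0.58826588]
[ 0.0677  0.6022  0.2239  0.621   0.6324 -0.1279  0.3105  0.106  -0.0639
  0.0551] 1.8527339917455548 0.8079742952933203
sd [0.0029 0.0006 0.0004 0.0076 0.0005 0.0005 0.0063 0.0003 0.0009 0.0009]
[[ 0.2  -0.37]
 [ 0.52  0.64]
 [-0.68  0.35]
 [ 0.2   0.78]
 [-0.94  0.64]
 [ 0.56  1.61]
 [-0.16 -0.82]
 [-0.05  1.85]
 [-1.36 -0.42]
 [-0.06  0.48]
 [-0.66  0.16]
 [-0.17  0.75]
 [-0.58  0.08]
 [-1.21  0.25]
 [ 0.36 -1.73]
 [-0.34 -0.14]
 [-1.    0.37]
 [-0.38 -0.07]
 [ 1.24  0.38]
 [ 0.18  0.15]
 [-0.87  0.13]
 [ 1.01 -0.1 ]
 [ 1.51  0.64]
 [-0.63 -1.  ]
 [ 1.19  1.85]]
```

```bash
cat > edit2.py <<'E'
s=open('f2.py').read()
s=s.replace("def res(p):","""OFF={}
def proj2(c,X): 
    return proj(c,X)+OFF.get(id(c),0)
def res(p):
    for i,c in enumerate((S,D,W)): OFF[id(c)]=p[10+2*i:12+2*i]""").replace("proj(","proj2(").replace("return np.array(r)\nh=","return np.array(r)\nh=")
s=s.replace("def proj2(c,X): \n    return proj2(","def proj2(c,X): \n    return proj(").replace("    # camera fudge\n","    r+=list(.7*p[10:16])\n").replace(".055]",".055]").replace("-.07,.06])","-.07,.06]+[0]*6)")
open('f3.py','w').write(s)
E
python3 edit2.py; python3 f3.py
python3 - <<'E'
import cv2
im=cv2.imread('pics/ov_side.png')
cv2.imwrite('pics/ov3a.png',im[640:1280,1040:1740][:600])
im=cv2.imread('pics/ov_scene.png')
cv2.imwrite('pics/ov3b.png',cv2.resize(im[680:1440,880:1840],None,fx=.8,fy=.79)[:600])
im=cv2.imread('pics/ov_wrist.png')
cv2.imwrite('pics/ov3c.png',cv2.resize(im[0:1200,900:1600],None,fx=.5,fy=.5))
E
```

```text
scene [1.18192412 0.59697863 1.15353888]
side [ 0.16400418 -1.13177757  0.86104503]
wrist [0.62610613 0.07013071 0.58826588]
[ 0.0671  0.5999  0.2241  0.6195  0.6313 -0.1283  0.3048  0.106  -0.0683
  0.0516  0.172  -1.1825 -0.1365 -0.5215  0.8431  0.0888] 1.5747807266505418 0.6782865161320004
sd [2.900e-03 1.000e-03 7.000e-04 7.700e-03 9.000e-04 9.000e-04 6.400e-03
 3.000e-04 1.300e-03 1.200e-03 3.378e-01 3.796e-01 4.065e-01 3.555e-01
 6.170e-01 6.087e-01]
[[ 0.52 -0.75]
 [ 0.64  0.25]
 [-0.65  0.11]
 [ 0.44  0.57]
 [-0.67  0.12]
 [ 0.83  1.08]
 [ 0.04 -1.1 ]
 [-0.03  1.57]
 [-1.2  -0.69]
 [ 0.29  0.25]
 [-0.5  -0.3 ]
 [-0.03  0.29]
 [-0.07 -0.04]
 [-0.71  0.12]
 [ 0.26 -1.53]
 [-0.21  0.1 ]
 [-0.32  0.43]
 [ 0.41 -0.07]
 [ 0.75  0.35]
 [-0.39  0.07]
 [-1.02 -0.09]
 [ 0.84 -0.28]
 [ 1.19  0.55]
 [-1.19 -1.34]
 [ 0.56  1.57]
 [ 0.12 -0.83]
 [-0.1  -0.37]
 [ 0.59  0.06]]
```

View pics/ov3a.png

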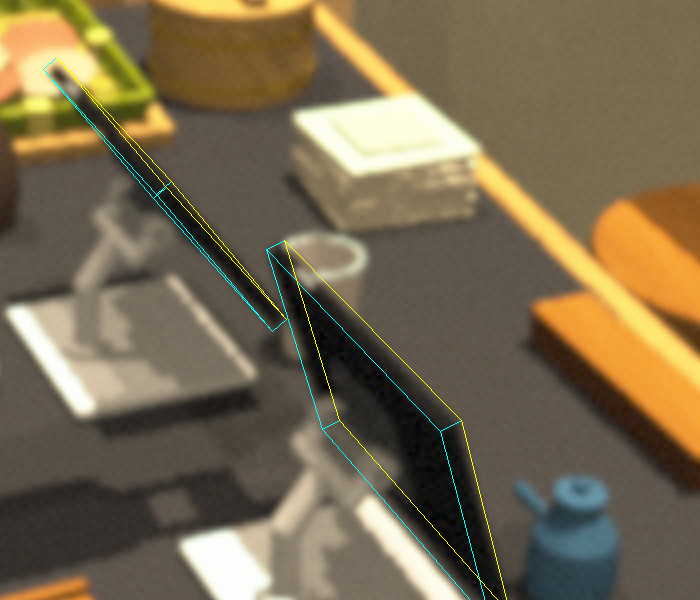

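View pics/ov3b.png

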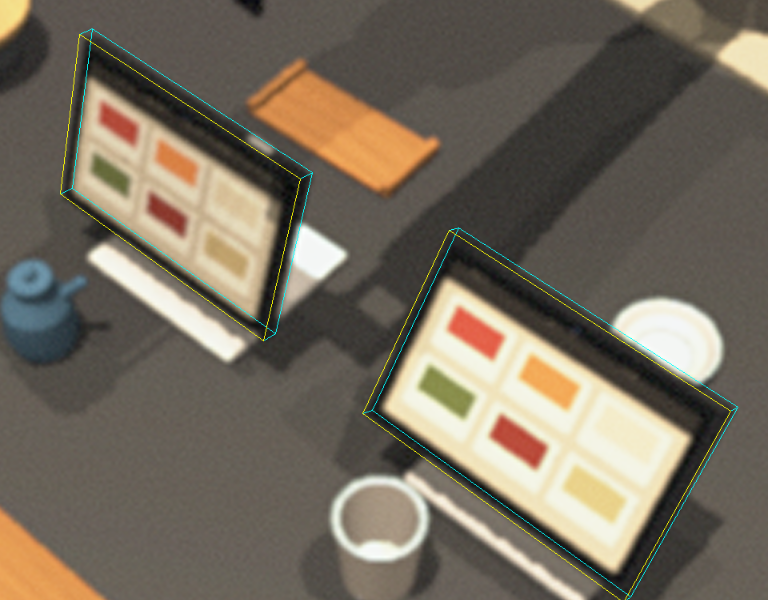

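View pics/ov3c.png

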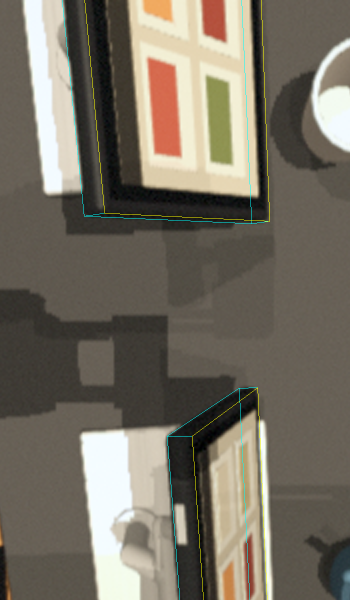

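Emit:
arm_command(
  commands=[
    [[0, 0, -0.067, 0, 0, 0, 0], [0, 0, 0, -0.019, -0.045, 0, 0], [0, 0, 0, -0.019, -0.045, 0.02, 0], [0, 0, 0, -0.019, -0.045, 0.03, 0], [0, 0, 0, -0.019, -0.045, 0.03, 0], [0, 0, 0, -0.019, -0.045, 0.03, 0], [0, 0, 0, 0, 0, 0, 0], [0, 0, 0, 0, 0, 0, 0]],
  ],
  newtons=20,
)

```text
time: 1.92
ee_pos: [0.515, 0.2174, 0.2897]
eef_rot: [0.999, 0.033, -0.001, 0.001]
ft_force: [1.3, -0.3, 0.4]
width: 0.0152
```

Run:
```python
from h import *
import pickle
C={n:camera(n) for n in ['scene','side','wrist']}
pickle.dump(C,open('C2.pkl','wb'))
for n in C: cv2.imwrite(f'pics/{n}2.png',C[n]['frame'][:,:,::-1])
s=read_state();print(s['ee_pos'],s['width'],s['ft_force'])
```

```text
[0.51590329 0.21689458 0.29085994] 0.004885644973296828 [-0.89977536  0.01293984  0.56885265]
```

View pics/wrist2.png

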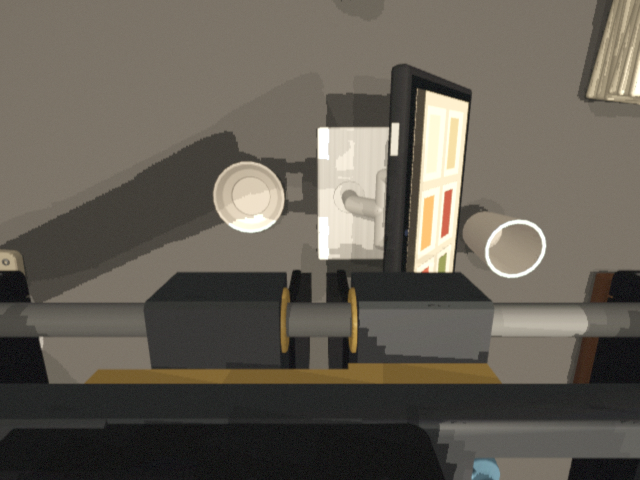

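View pics/side2.png

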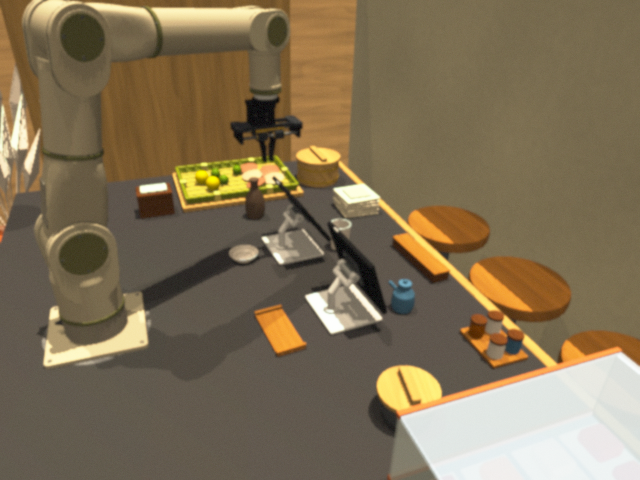

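Emit:
arm_command(
  commands=[
    [[0, 0, 0, 0, 0, 0.03, 0], [0, 0, 0, 0, 0, 0.03, 0], [0, 0, 0, 0, 0, 0.03, 0], [0, 0, 0, 0, 0, 0.018, 0], [0, 0, 0, 0.02, 0, 0, 0], [0, 0, 0, 0.01, 0, 0, 0], [0, 0, 0, 0, 0, 0, 0]],
  ],
)

```text
time: 2.95
ee_pos: [0.5458, 0.22, 0.183]
eef_rot: [0.999, 0.033, 0.0, -0.0]
ft_force: [-0.1, -1.0, -1.1]
width: 0.0003
```

Run:
```python
from h import *
import pickle
C={n:camera(n) for n in ['side','wrist']}
pickle.dump(C,open('C3.pkl','wb'))
for n in C: cv2.imwrite(f'pics/{n}3.png',C[n]['frame'][:,:,::-1])
s=read_state();print(s['ee_pos'],s['width'],s['ft_force'])
a=cv2.imread('pics/side3.png'); crop(a,'side3c',220,100,150,150,4)
```

```text
[0.54497811 0.22026266 0.18306273] 0.0005131032457207636 [0.09310899 0.01943226 0.60565611]
```

View pics/side3c.png

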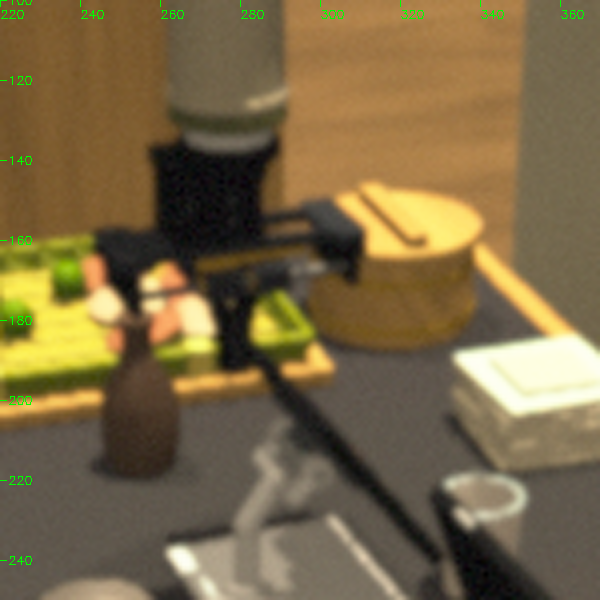

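View pics/wrist3.png

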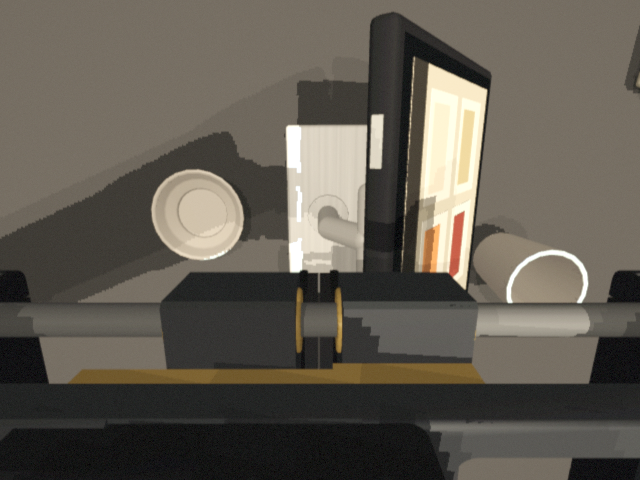

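Emit:
arm_command(
  commands=[
    [[0, 0, 0, 0.005, 0, 0, 0], [0, 0, 0, 0.005, 0, 0, 0], [0, 0, 0, 0.005, 0, 0, 0], [0, 0, 0, 0.005, 0, 0, 0], [0, 0, 0, 0, 0, 0, 0]],
  ],
)

```text
time: 3.68
ee_pos: [0.5651, 0.2219, 0.1842]
eef_rot: [0.999, 0.034, 0.0, -0.0]
ft_force: [-7.1, -1.1, 10.1]
width: 0.0005
```

Run:
```python
from h import *
s=read_state();print(s['ee_pos'],s['width'],s['ft_force'])
snap('wrist','w4',320,0,180,300,2)
```

```text
[0.56509905 0.2219325  0.18418433] 0.0004702254682728959 [-7.08023557 -1.09615813 10.13779579]
```

View pics/w4_full.png

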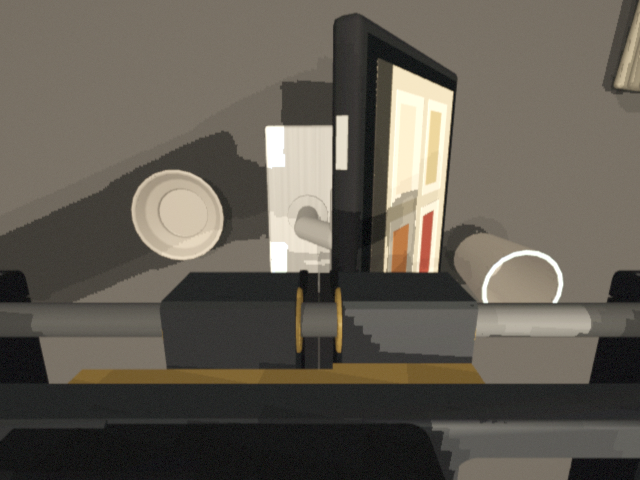

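Emit:
arm_command(
  commands=[
    [[0, 0, 0, 0, 0, -0.004, 0], [0, 0, 0, 0, 0, 0, 0]],
  ],
)

```text
time: 3.98
ee_pos: [0.5655, 0.2215, 0.187]
eef_rot: [0.999, 0.033, 0.0, -0.0]
ft_force: [-0.1, -0.1, -0.0]
width: 0.0003
```

Run:
```python
from h import *
s=read_state();print(s['ee_pos'],s['width'],s['ft_force'])
camera('side');s=read_state();print(s['ee_pos'],s['width'],s['ft_force'],s['torque'])
snap('scene','sc4',280,150,180,160,4)
```

```text
[0.5654665  0.22152398 0.18697013] 0.000296481891358761 [-0.10000428 -0.05063058 -0.0273644 ]
[0.5653734  0.22150169 0.18681267] 0.0002680151660259026 [-1.12726999  0.98884593  1.81066609] [0.01085626 0.11597838 0.02820144]
```

View pics/sc4.png

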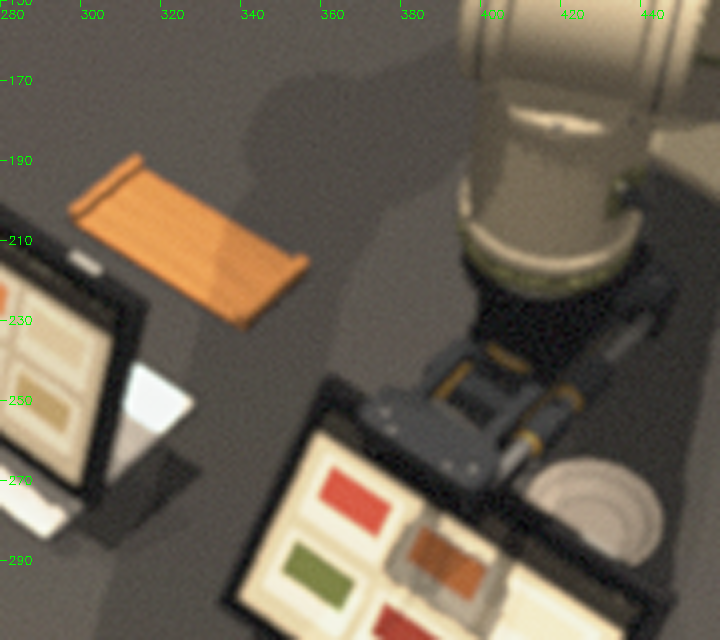

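Emit:
arm_command(
  commands=[
    [[0, 0, 0, 0, 0, -0.006, 0], [0, 0, 0, 0, 0, -0.006, 0], [0, 0, 0, 0.003, 0, 0, 0], [0, 0, 0, 0.003, 0, 0, 0], [0, 0, 0, 0.003, 0, 0, 0], [0, 0, 0, 0, 0, 0, 0]],
  ],
)

```text
time: 4.82
ee_pos: [0.5742, 0.222, 0.1985]
eef_rot: [0.999, 0.033, -0.0, 0.0]
ft_force: [-0.6, -0.3, -0.3]
width: 0.0006
```

Run:
```python
from h import *
s=read_state();print(s['ee_pos'],s['width'],s['ft_force'])
snap('wrist','w5',320,0,180,300,2)
s=read_state();print(s['ee_pos'],s['width'],s['ft_force'])
```

```text
[0.57415646 0.22203021 0.19846033] 0.0005643026318400201 [-0.64499612 -0.27102199 -0.26284345]
[0.57406018 0.22205293 0.19853748] 0.0007911187210930697 [-0.49209345  0.10588883  0.46218269]
```

View pics/w5_full.png

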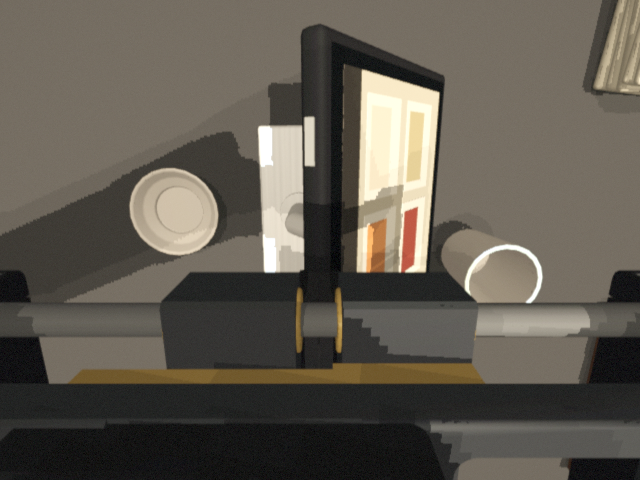

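Run:
```python
from h import *
g=lambda im:(255*(im/255.)**.45).astype('uint8')
a=cv2.imread('pics/w5_full.png'); crop(g(a),'w5z',250,220,140,110,5)
c=snap('side','sd5',220,120,150,120,5)
a=cv2.imread('pics/sd5_full.png'); crop(g(a),'sd5',230,120,140,120,5)
```

```text
(no output)
```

View pics/w5z.png

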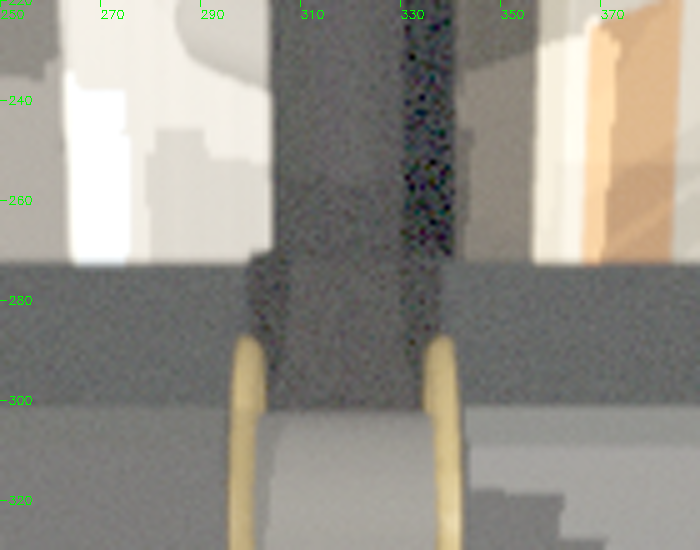

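View pics/sd5.png

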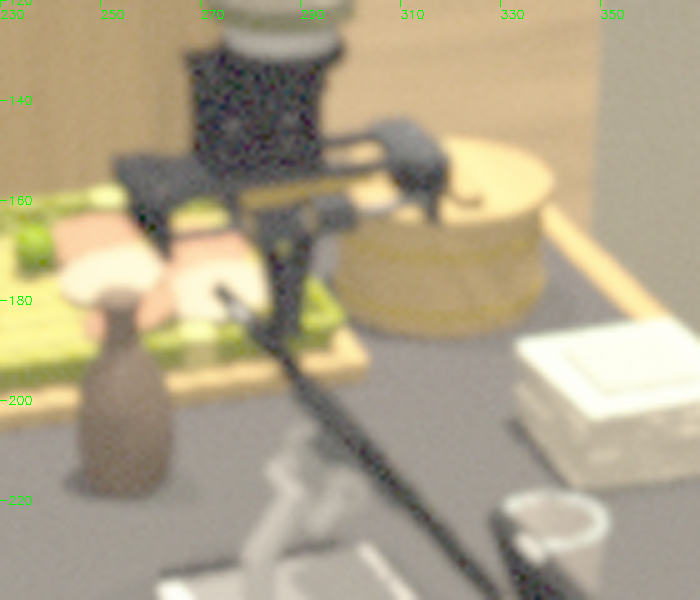

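Run:
```python
from fit import *
from bench import camera
c=pickle.load(open('C3.pkl','rb'))['side']
s=np.load('p1.npy') 
print(s.round(3))
for l in (.62,.55,.5): print(l,proj(c,T(s[1],s[2],s[0],l,[[.025,y,.0825] for y in (-.12,0,.12)])).round(1), T(s[1],s[2],s[0],l,[[.018,0,.0825],[.032,0,.0825]]).round(4))
p=np.array([.5741,.222,.1985])
for dz in (.008,0,-.011,-.062): print(dz,proj(c,p-[0,0,dz]))
cw=pickle.load(open('C3.pkl','rb'))['wrist']
p=np.array([.545,.2203,.1831])
for dz in (.008,0,-.011,-.062): 
  for dy in (-.0095,.0095): print(dz,dy,proj(cw,p-[0,dy,dz]))
```

```text
[ 0.067  0.6    0.224  0.62   0.631 -0.128  0.305  0.106 -0.068  0.052
  0.172 -1.182 -0.136 -0.521  0.843  0.089]
0.62 [[300.7 207.3]
 [285.6 190.7]
 [272.2 176. ]] [[0.5667 0.2219 0.2026]
 [0.5781 0.2227 0.2107]]
0.55 [[302.6 206.4]
 [287.3 189.9]
 [273.9 175.3]] [[0.5722 0.2223 0.2047]
 [0.5841 0.2231 0.2121]]
0.5 [[303.9 205.8]
 [288.6 189.4]
 [275.1 174.8]] [[0.5762 0.2225 0.206 ]
 [0.5885 0.2234 0.2127]]
0.008 [[286.18910632 195.50944706]]
0 [[286.15841773 193.11764362]]
-0.011 [[286.11595582 189.80825305]]
-0.062 [[285.91498189 174.14477446]]
0.008 -0.0095 [[317.09379157 252.8127183 ]]
0.008 0.0095 [[314.94682184 284.5940536 ]]
0 -0.0095 [[317.04737022 257.27080419]]
0 0.0095 [[314.81825687 290.17620306]]
-0.011 -0.0095 [[316.97716554 264.01292711]]
-0.011 0.0095 [[314.62427798 298.59855199]]
-0.062 -0.0095 [[316.50672347 309.19194577]]
-0.062 0.0095 [[313.33837919 354.4308578 ]]
```

Run:
```python
from fit import *
from bench import camera,read_state
g=lambda im:(255*(im/255.)**.45).astype('uint8')
s=read_state(); p=s['ee_pos'];print(p,s['ft_force'])
for n in('scene','side'):
    c=camera(n); im=g(np.ascontiguousarray(c['frame'][:,:,::-1])); 
    u=proj(c,np.array([p-[0,0,d] for d in (.008,0,-.011,-.062)]))
    print(n,u.round(1))
    x0,y0=(u[1]-[50,60]).astype(int)
    k=im
    crop(k,'z_'+n,x0,y0,120,110,5)
    k=cv2.imread(f'pics/z_{n}.png')
    for q,col in zip(u,[(0,0,255),(0,255,0),(255,0,0),(255,0,255)]):
        cv2.circle(k,tuple(((q-[x0,y0]+.5)*5).astype(int)),4,col,1)
    cv2.imwrite(f'pics/z_{n}.png',k)
# initial images, TCP
p=np.array([.62457,0,.19993]); C=pickle.load(open('C1.pkl','rb'))
for n in('scene','side'):
    k=cv2.imread(f'pics/{n}0.png'); u=proj(C[n],np.array([p+[sx*w,0,-d] for d in (.008,0,-.062) for sx in (-1,1) for w in (.0435,.0585)]))
    x0,y0=(u.mean(0)-[60,50]).astype(int)
    crop(g(k),'y_'+n,x0,y0,120,110,5)
    k=cv2.imread(f'pics/y_{n}.png')
    for i,q in enumerate(u): cv2.circle(k,tuple(((q-[x0,y0]+.5)*5).astype(int)),4,[(0,0,255),(0,255,0),(255,0,255)][i//4],1)
    cv2.imwrite(f'pics/y_{n}.png',k)
```

```text
[0.57397787 0.22208278 0.19860123] [ 0.51265227  0.95727209 -0.20719584]
scene [[402.  275.1]
 [402.3 273. ]
 [402.8 270.1]
 [405.3 256.1]]
side [[286.1 195.5]
 [286.1 193.1]
 [286.1 189.8]
 [285.9 174.1]]
```

View pics/z_scene.png

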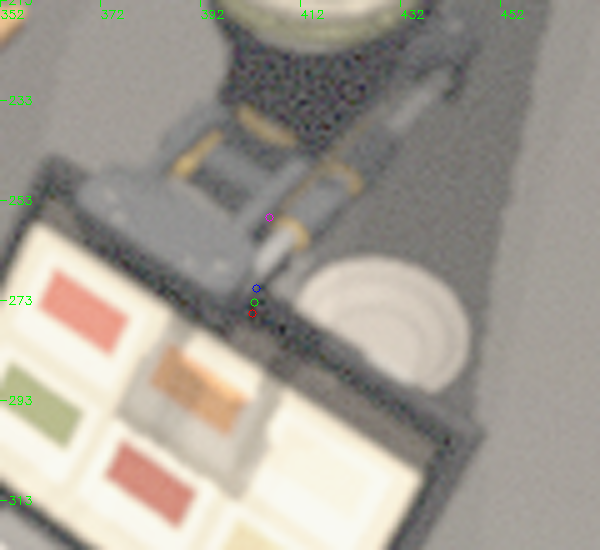

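View pics/z_side.png

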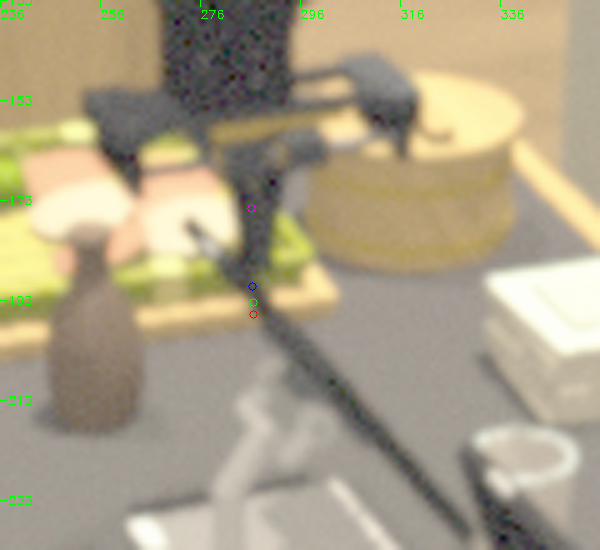

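View pics/y_scene.png

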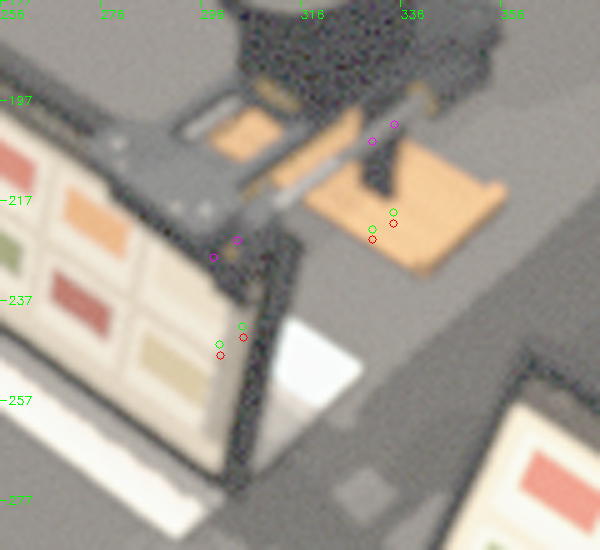

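View pics/y_side.png

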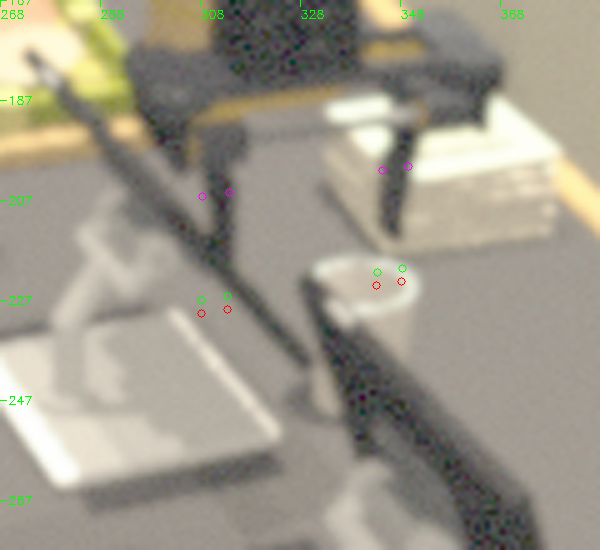

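Emit:
arm_command(
  commands=[
    [[0, 0, 0, 0, 0, -0.04, 0], [0, 0, 0, -0.02, 0, -0.02, 0], [0, 0, 0, -0.02, 0, 0, 0], [0, 0, 0, 0, 0, 0, 0]],
  ],
)

```text
time: 5.52
ee_pos: [0.5335, 0.2197, 0.2595]
eef_rot: [0.999, 0.034, 0.001, -0.0]
ft_force: [-0.0, 0.7, 0.9]
width: 0.0005
```

```bash
cat > tip.py <<'E'
import sys
from fit import *
import bench
from bench import camera,read_state
g=lambda im:(255*(im/255.)**.45).astype('uint8')
s=read_state(); p=s['ee_pos'];print(p,s['ft_force'],s['eef_rot'],bench.tips_ahead)
for n in('scene','side'):
    c=camera(n); im=g(np.ascontiguousarray(c['frame'][:,:,::-1])); 
    cv2.imwrite(f'pics/{sys.argv[1]}_{n}_f.png',im)
    u=proj(c,np.array([p-[0,0,d] for d in (.008,0,-.011,-.062)]))
    print(n,u.round(1))
    x0,y0=(u[1]-[50,60]).astype(int)
    crop(im,f'{sys.argv[1]}_{n}',x0,y0,120,110,5)
    k=cv2.imread(f'pics/{sys.argv[1]}_{n}.png')
    for q,col in zip(u,[(0,0,255),(0,255,0),(255,0,0),(255,0,255)]):
        cv2.circle(k,tuple(((q-[x0,y0]+.5)*5).astype(int)),4,col,1)
    cv2.imwrite(f'pics/{sys.argv[1]}_{n}.png',k)
E
python3 tip.py t6
```

```text
[0.53350922 0.2197227  0.25949684] [-0.04317759  0.69375129  0.94583615] [ 9.99423693e-01  3.39406678e-02  5.36790191e-04 -1.59576774e-04] 0.008
scene [[415.8 247.7]
 [416.2 245.4]
 [416.9 242.3]
 [419.9 226.9]]
side [[273.  178.9]
 [273.  176.4]
 [272.9 172.9]
 [272.4 156.5]]
```

View pics/t6_side.png

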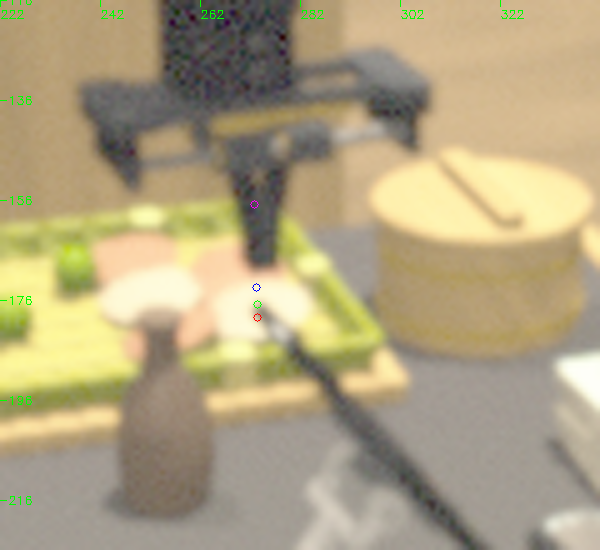

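View pics/t6_scene.png

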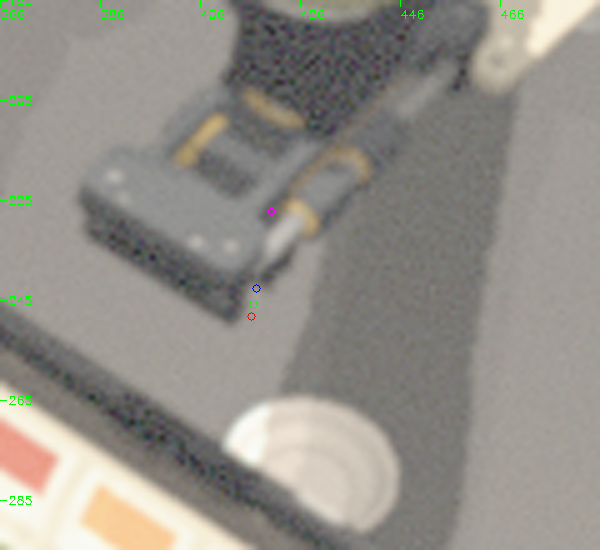

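Emit:
arm_command(
  commands=[
    [[0, 0, 0, 0, 0, 0.04, 0], [0, 0, 0, 0, 0, 0.04, 0], [0, 0, 0, 0, 0, 0.023, 0], [0, 0, 0, 0, 0, 0, 0], [0, 0, 0, 0.006, 0, 0, 0], [0, 0, 0, 0.004, 0, 0, 0], [0, 0, 0, 0, 0, 0, 0]],
  ],
)

```text
time: 6.5
ee_pos: [0.5449, 0.2202, 0.1565]
eef_rot: [0.999, 0.033, 0.001, -0.0]
ft_force: [-0.0, -0.5, -0.3]
width: 0.0007
```

```bash
python3 tip.py t7
```

```text
[0.54491427 0.22016182 0.15649442] [-0.04116168 -0.4806013  -0.28685935] [ 9.99445118e-01  3.33019946e-02  6.17570154e-04 -2.27086299e-04] 0.008
scene [[407.4 278. ]
 [407.8 276. ]
 [408.3 273.3]
 [410.9 259.9]]
side [[277.4 209.4]
 [277.4 207.1]
 [277.3 203.9]
 [276.9 188.6]]
```

View pics/t7_side.png

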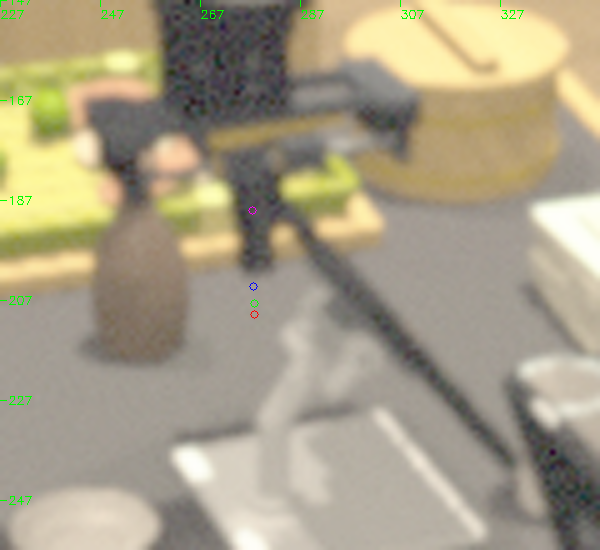

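View pics/t7_scene.png

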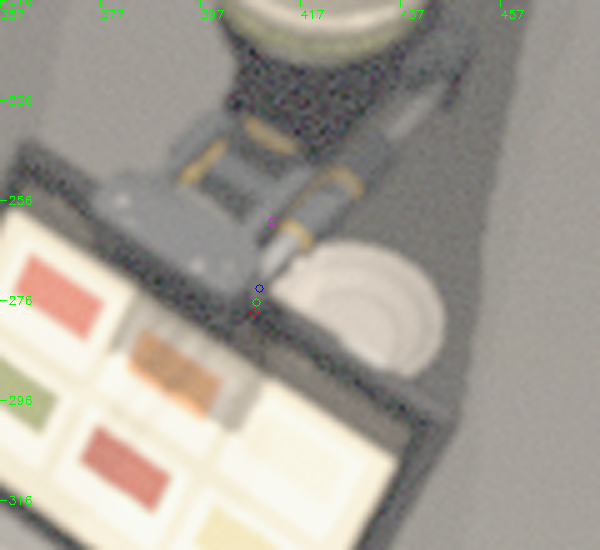

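Emit:
arm_command(
  commands=[
    [[0, 0, 0, 0.005, 0, 0, 0], [0, 0, 0, 0.005, 0, 0, 0], [0, 0, 0, 0.004, 0, 0, 0], [0, 0, 0, 0.004, 0, -0.001, 0], [0, 0, 0, 0, 0, 0, 0]],
  ],
)

```text
time: 7.22
ee_pos: [0.5616, 0.2215, 0.157]
eef_rot: [0.999, 0.034, -0.001, 0.0]
ft_force: [-6.5, -0.9, 6.5]
width: 0.0002
```

```bash
python3 tip.py t8
```

```text
[0.56159704 0.22150002 0.15704922] [-6.54520141 -0.93840524  6.51322862] [ 9.99433705e-01  3.36427060e-02 -6.60434265e-04  2.82359034e-05] 0.008
scene [[403.3 282.4]
 [403.7 280.4]
 [404.2 277.6]
 [406.7 264.3]]
side [[282.5 208.3]
 [282.5 206. ]
 [282.4 202.8]
 [282.1 187.5]]
```

View pics/t8_side.png

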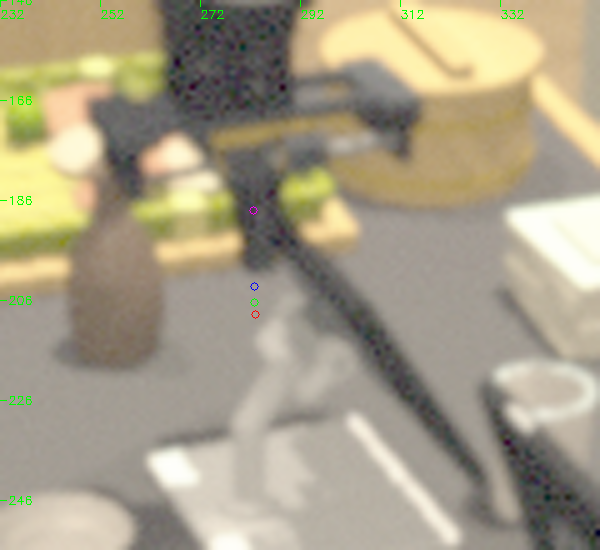

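Emit:
arm_command(
  commands=[
    [[0, 0, 0, 0.004, 0, -0.002, 0], [0, 0, 0, 0.004, 0, -0.002, 0], [0, 0, 0, 0.004, 0, -0.001, 0], [0, 0, 0, 0, 0, 0, 0]],
  ],
)

```text
time: 7.82
ee_pos: [0.5724, 0.222, 0.1605]
eef_rot: [0.999, 0.034, -0.002, 0.0]
ft_force: [-7.0, -0.8, -1.3]
width: 0.0002
```

```bash
python3 tip.py t9; python3 -c "
from bench import *
s=read_state();print(s['torque'],s['ft_force'])"
```

```text
[0.57240412 0.22203643 0.16048832] [-6.98548497 -0.76480709 -1.33298052] [ 9.99426858e-01  3.37781865e-02 -2.18094489e-03  4.83522275e-04] 0.008
scene [[400.7 284.4]
 [401.  282.4]
 [401.5 279.6]
 [403.9 266.2]]
side [[285.8 206.8]
 [285.8 204.4]
 [285.7 201.2]
 [285.5 185.9]]
[-0.180879    1.48187834  0.00696952] [-7.46121105  0.01397356 -1.98283315]
```

View pics/t9_side.png

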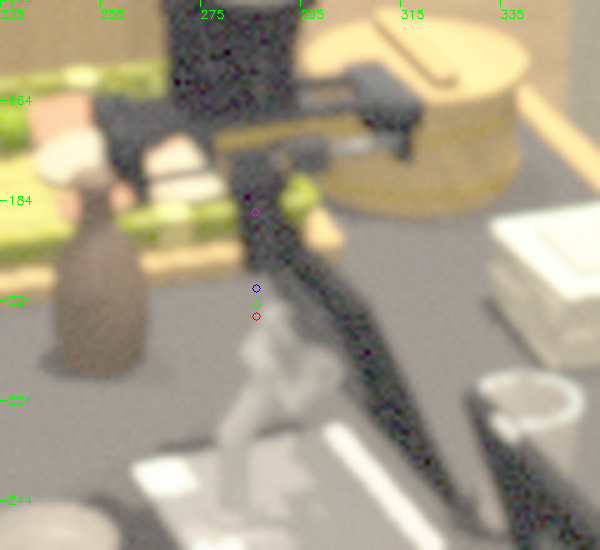

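Emit:
arm_command(
  commands=[
    [[0, 0, 0, 0.004, 0, -0.001, 0], [0, 0, 0, 0.004, 0, -0.001, 0], [0, 0, 0, 0.003, 0, 0, 0], [0, 0, 0, 0, 0, 0, 0]],
  ],
)

```text
time: 8.43
ee_pos: [0.5833, 0.2228, 0.1624]
eef_rot: [0.999, 0.034, -0.002, 0.0]
ft_force: [-7.6, -1.7, -1.7]
width: 0.0002
```

```bash
python3 tip.py t10
```

```text
[0.58330443 0.22276444 0.16237929] [-7.58594328 -1.6944008  -1.71892844] [ 9.99426055e-01  3.37948999e-02 -2.28465455e-03  4.96586498e-04] 0.008
scene [[398.  286.9]
 [398.3 284.9]
 [398.8 282.1]
 [401.1 268.7]]
side [[289.1 205.6]
 [289.1 203.3]
 [289.1 200.1]
 [288.9 184.8]]
```

View pics/t10_side.png

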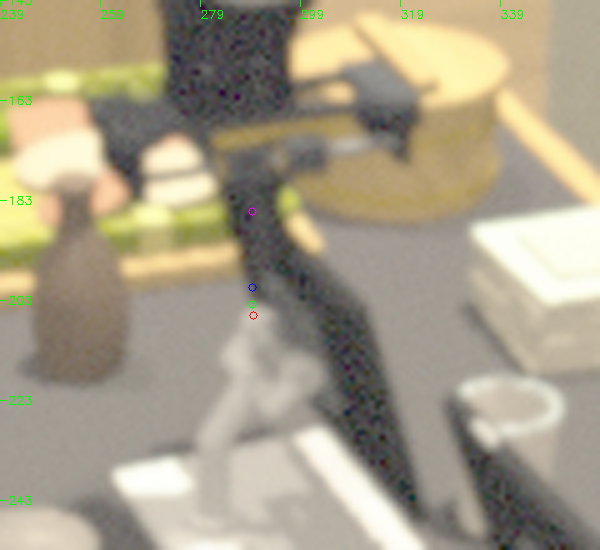

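View pics/t10_scene_f.png

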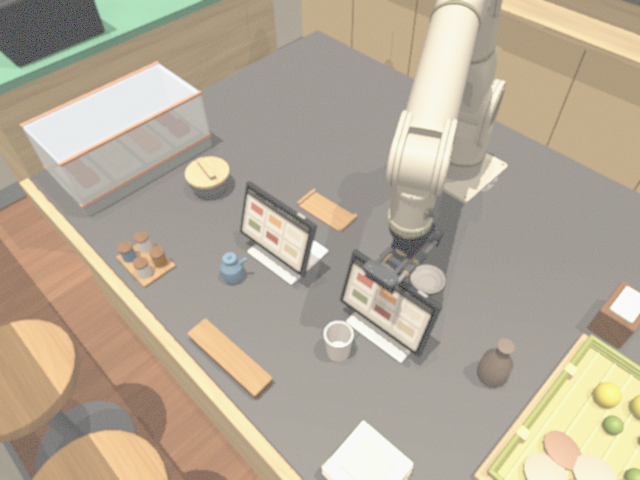

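Emit:
arm_command(
  commands=[
    [[0, 0, 0, -0.012, 0, 0, 0], [0, 0, 0, -0.02, 0, 0, 0], [0, 0, 0, -0.02, 0, 0, 0], [0, 0, 0, 0, 0, 0, 0]],
  ],
)

```text
time: 9.02
ee_pos: [0.5327, 0.2196, 0.1645]
eef_rot: [0.999, 0.034, 0.001, -0.0]
ft_force: [1.0, 0.2, 0.4]
width: 0.0004
```

```bash
python3 tip.py t11;  python3 - <<'E'
from h import *
a=cv2.imread('pics/t11_scene_f.png'); crop(a,'t11s',320,240,130,120,5)
a=cv2.imread('pics/t11_side_f.png'); crop(a,'t11d',260,165,150,130,5)
E
```

```text
[0.53267008 0.21961448 0.1645001 ] [0.95633379 0.23696952 0.38795401] [ 9.99425385e-01  3.38839993e-02  8.61015911e-04 -1.79884281e-04] 0.008
scene [[410.9 272.9]
 [411.3 270.9]
 [411.9 268.1]
 [414.6 254.5]]
side [[273.6 207.7]
 [273.5 205.4]
 [273.4 202.1]
 [273.  186.7]]
```

View pics/t11s.png

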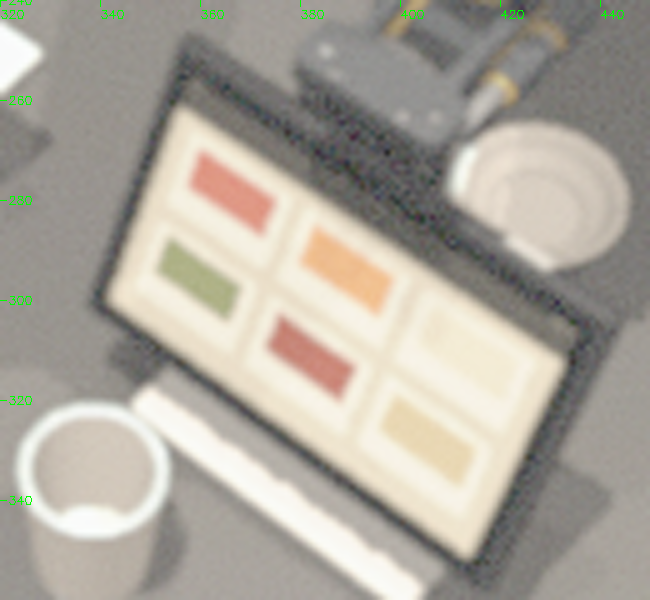

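View pics/t11d.png

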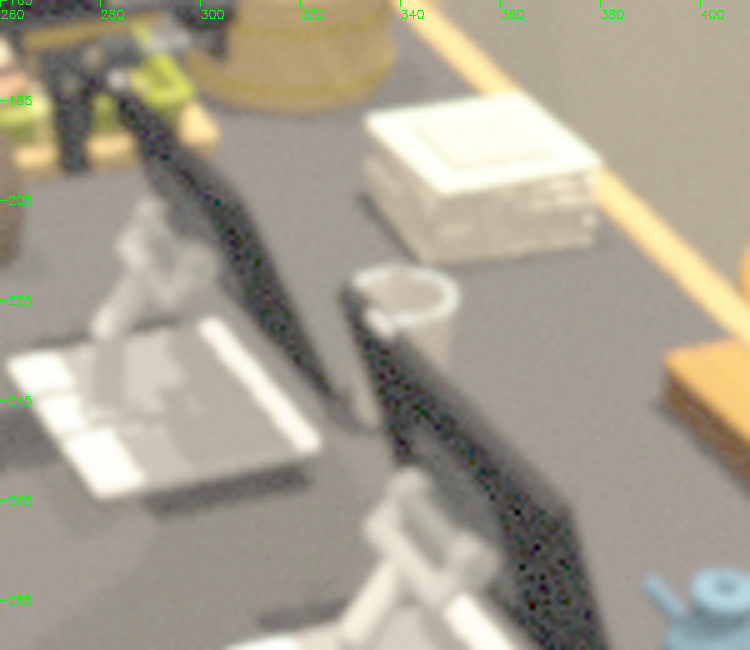

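```bash
cat > lean.py <<'E'
from fit import *
S=pickle.load(open('C1.pkl','rb'))['scene']; p=np.load('p1.npy')
def panel(a,z1,z2): return np.array([[.032,-a,z2],[.032,a,z2],[.032,a,z1],[.032,-a,z1]])
q=panel(*p[7:10])
def lean(P,k=1,free=False):
    f=lambda v:(proj(S,T(p[k],p[k+1],p[0],v[0],q))+p[10:12]+(v[1:] if free else 0)-P).ravel()
    s=least_squares(f,[.4,0,0] if free else [.4]); return s.x.round(3),np.abs(s.fun).max().round(2)
if __name__=='__main__':
    for nm,P,k in (('scr0',unc([(157,112),(463,312),(372,487),(78,275)],320,230,4),1),('nei0',unc([(112,122),(412,312),(378,508),(88,298)],225,170,5),4),
      ('t11',unc([(182,108),(568,358),(468,558),(108,298)],320,240,5),1)):
        print(nm,lean(P,k),lean(P,k,True))
    C=pickle.load(open('C1.pkl','rb'))
    import bench
    f=cv2.cvtColor(np.ascontiguousarray(C['scene']['frame']),cv2.COLOR_RGB2HSV)
    for uv in ((368,271),(391,290),(359,293),(382,308),(257,210),(275,221),(255,226),(272,237)): print(uv,f[uv[1],uv[0]])
E
python3 lean.py
```

```text
scr0 (array([0.601]), np.float64(0.66)) (array([ 0.592, -0.129, -0.313]), np.float64(0.66))
nei0 (array([0.303]), np.float64(1.6)) (array([ 0.303,  0.228, -0.024]), np.float64(1.58))
t11 (array([0.422]), np.float64(1.13)) (array([ 0.425, -0.188,  0.087]), np.float64(1.1))
(368, 271) [  5 162 230]
(391, 290) [ 16 160 244]
(359, 293) [ 33 117 144]
(382, 308) [  4 174 188]
(257, 210) [  5 178 178]
(275, 221) [ 12 175 216]
(255, 226) [ 31 107 105]
(272, 237) [  4 169 140]
```

Emit:
arm_command(
  commands=[
    [[0, 0, 0, 0.02, 0, 0.001, 0], [0, 0, 0, 0.015, 0, 0, 0], [0, 0, 0, 0.006, 0, 0, 0], [0, 0, 0, 0.005, 0, 0, 0], [0, 0, 0, 0.004, 0, 0, 0], [0, 0, 0, 0.004, 0, 0, 0], [0, 0, 0, 0.003, 0, 0, 0], [0, 0, 0, 0.003, 0, 0, 0], [0, 0, 0, 0, 0, 0, 0]],
  ],
)

```text
time: 10.25
ee_pos: [0.5924, 0.2234, 0.1634]
eef_rot: [0.999, 0.034, -0.0, 0.0]
ft_force: [-7.2, -2.0, 6.3]
width: 0.0005
```

Emit:
arm_command(
  commands=[
    [[0, 0, 0, -0.02, 0, 0, 0], [0, 0, 0, -0.04, 0, 0, 0], [0, 0, 0, 0, 0, -0.04, 0], [0, 0, 0, 0, 0, -0.05, 0], [0, 0, 0, 0.028, 0, -0.037, 0], [0, 0, 0, 0, 0, 0, 0], [0, 0, 0, 0, 0, 0, 0]],
  ],
)

```text
time: 11.12
ee_pos: [0.5607, 0.2213, 0.2889]
eef_rot: [0.999, 0.034, -0.0, 0.0]
ft_force: [-0.3, 0.4, -0.7]
width: 0.0004
```

```bash
python3 tip.py t12;  python3 - <<'E'
from h import *
import pickle
a=cv2.imread('pics/t12_scene_f.png'); crop(a,'t12s',320,240,130,120,5)
a=cv2.imread('pics/t12_side_f.png'); crop(a,'t12d',260,165,150,130,5)
c=camera('wrist'); pickle.dump(c,open('W12.pkl','wb')); cv2.imwrite('pics/w12.png',c['frame'][:,:,::-1])
E
```

```text
[0.56067108 0.22128758 0.28891283] [-0.27930231  0.3518035  -0.65257697] [ 9.99434142e-01  3.36330523e-02 -4.47333309e-04  1.14318322e-04] 0.008
scene [[410.1 246.5]
 [410.5 244.2]
 [411.1 240.9]
 [414.  224.9]]
side [[281.5 168.3]
 [281.5 165.8]
 [281.4 162.3]
 [281.1 145.6]]
```

View pics/t12s.png

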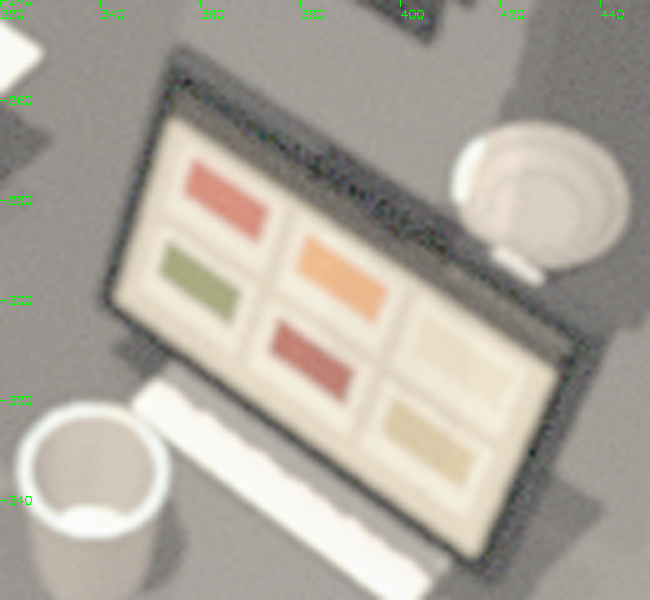

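View pics/t12d.png

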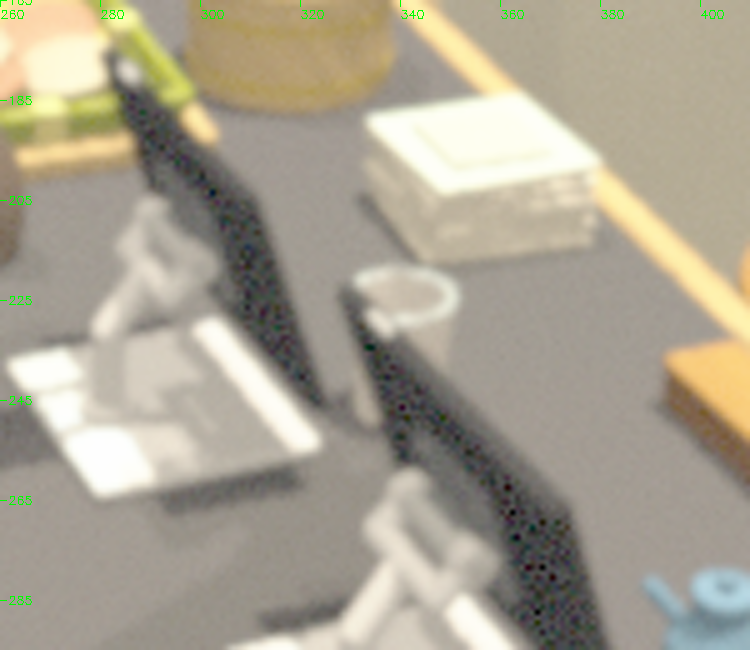

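View pics/w12.png

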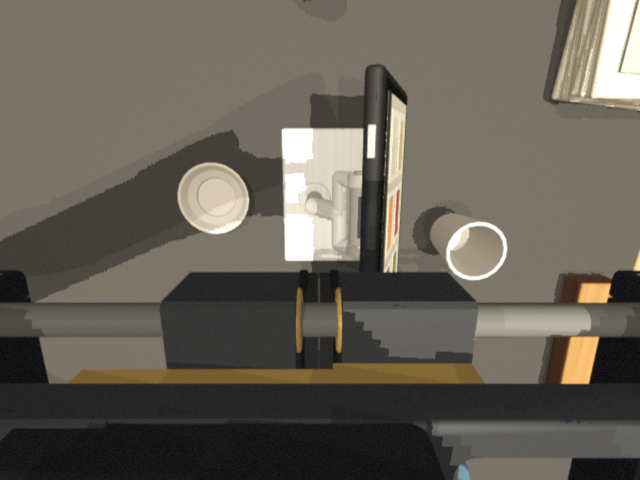

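Emit:
arm_command(
  commands=[
    [[0, 0, 0, 0.001, 0.044, 0, 0], [0, 0, 0, 0.001, 0.044, 0, 0], [0, 0, 0, 0.001, 0.044, 0, 0], [0, 0, 0, 0.001, 0.044, 0, 0], [0, 0, 0, 0.001, 0.044, 0, 0], [0, 0, 0, 0.001, 0.044, 0, 0], [0, 0, 0, 0.001, 0.044, 0, 0], [0, 0, 0, 0.001, 0.045, 0, 0], [0, 0, 0, 0, 0, 0, 0], [0, 0, 0, 0, 0, 0, 0]],
  ],
)

```text
time: 12.52
ee_pos: [0.5924, -0.1295, 0.2892]
eef_rot: [0.999, 0.034, -0.0, -0.0]
ft_force: [-0.3, 0.7, 0.0]
width: 0.0002
```

Run:
```python
from h import *
import pickle
s=read_state();print(s['ee_pos'],s['eef_rot'],s['time'])
c=camera('wrist'); pickle.dump(c,open('W13.pkl','wb')); 
g=lambda im:(255*(im/255.)**.5).astype('uint8')
b=g(c['frame'][:,:,::-1]); a=g(pickle.load(open('W12.pkl','rb'))['frame'][:,:,::-1])
crop(a,'w12c',260,40,160,230,2.0.__int__()*1+0) if 0 else None
def cc(im): return cv2.resize(im[40:275,260:440],None,fx=2.2,fy=2.5,interpolation=cv2.INTER_CUBIC)
k=np.hstack([cc(a),cc(b)])
for i in range(0,180,20):
    for o in (0,396): cv2.putText(k,str(260+i),(o+int(i*2.2),10),0,.35,(0,0,255),1); cv2.line(k,(o+int(i*2.2),12),(o+int(i*2.2),18),(0,0,255),1)
for j in range(0,235,20): cv2.putText(k,str(40+j),(0,int(j*2.5)+4),0,.35,(0,0,255),1)
cv2.imwrite('pics/cmp.png',k); print(k.shape)
```

```text
[ 0.59244018 -0.12946259  0.28924536] [ 9.99427432e-01  3.38306784e-02 -3.43065231e-04 -4.18098493e-04] 12.525
(588, 792, 3)
```

View pics/cmp.png

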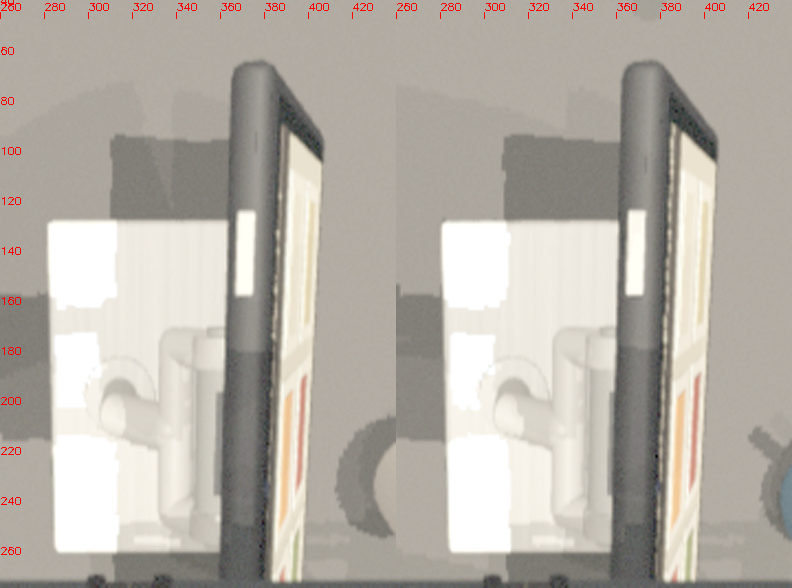

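Run:
```python
import pickle,numpy as np,cv2
a,b=[cv2.cvtColor(pickle.load(open(f,'rb'))['frame'],cv2.COLOR_RGB2GRAY).astype(float) for f in('W12.pkl','W13.pkl')]
def edges(im,r):
    p=im[r-1:r+2].mean(0); d=np.diff(p); out=[]
    for i in range(270,420):
        if abs(d[i])>12 and abs(d[i])==abs(d[max(i-3,0):i+4]).max():
            w=abs(d[i-2:i+3]); out.append((round(float((w*np.arange(i-2,i+3)).sum()/w.sum()+.5),1),int(d[i])))
    return out
for r in (72,92,150,225): print(r,'\n scr',edges(a,r),'\n nei',edges(b,r))
```

```text
72 
 scr [(364.8, -53), (388.8, 29)] 
 nei [(362.1, -35), (386.6, 30)]
92 
 scr [(363.8, -36), (387.5, 44), (392.4, -21), (405.0, 33)] 
 nei [(361.6, -53), (385.8, -58), (390.9, -22), (404.1, 27)]
150 
 scr [(281.6, 76), (311.8, -29), (362.5, -95), (366.7, 92), (374.8, -98), (384.7, 38), (388.6, 88), (398.7, -34), (403.1, -85)] 
 nei [(280.7, 72), (310.8, -28), (360.3, -82), (364.2, 99), (372.2, -74), (382.7, 65), (386.6, 87), (397.3, -36), (402.1, -90)]
225 
 scr [(283.8, 90), (313.7, -18), (331.6, -32), (346.5, -17), (356.9, -43), (360.3, -33), (385.5, 94), (395.2, -76), (398.7, -59), (413.5, -34)] 
 nei [(282.8, 91), (310.8, -17), (330.6, -30), (343.7, -21), (356.1, -52), (383.5, 93), (389.6, 35), (393.8, -72), (397.8, -79)]
```

Emit:
arm_command(
  commands=[
    [[0, 0, 0, 0.013, -0.044, 0, 0], [0, 0, 0, 0.013, -0.044, 0, 0], [0, 0, 0, 0.013, -0.044, 0, 0], [0, 0, 0, 0.013, -0.044, 0, 0], [0, 0, 0, 0.014, -0.044, 0, 0], [0, 0, 0, 0.014, -0.044, 0, 0], [0, 0, 0, 0.014, -0.044, 0, 0], [0, 0, 0, 0.013, -0.044, 0, 0], [0, 0, 0, 0, 0, 0, 0], [0, 0, 0, 0, 0, 0.04, 0], [0, 0, 0, 0, 0, 0.04, 0], [0, 0, 0, 0, 0, 0.03, 0], [0, 0, 0, 0, 0, 0.012, 0], [0, 0, 0, 0, 0, 0, 0]],
  ],
)

```text
time: 14.32
ee_pos: [0.6755, 0.2281, 0.1679]
eef_rot: [0.999, 0.034, -0.0, 0.0]
ft_force: [-0.5, -0.1, 0.1]
width: 0.0008
```

```bash
python3 tip.py t14; python3 -c "
from h import *
c=camera('wrist');cv2.imwrite('pics/w14.png',c['frame'][:,:,::-1])"
```

```text
[0.67554837 0.22809095 0.16788431] [-0.48722766 -0.11452444  0.1452179 ] [ 9.99431817e-01  3.37046404e-02 -1.98938807e-04  4.02550172e-05] 0.008
scene [[373.1 311.4]
 [373.3 309.4]
 [373.7 306.7]
 [375.2 293.6]]
side [[316.6 199.3]
 [316.7 197. ]
 [316.7 193.8]
 [317.  178.7]]
```

View pics/t14_side.png

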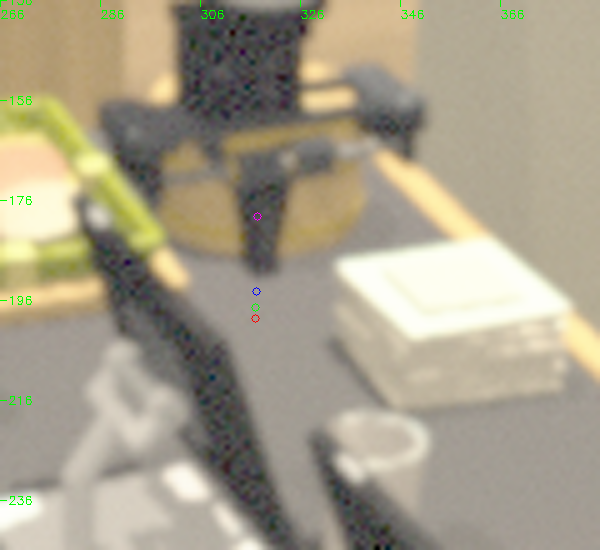

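View pics/t14_scene.png

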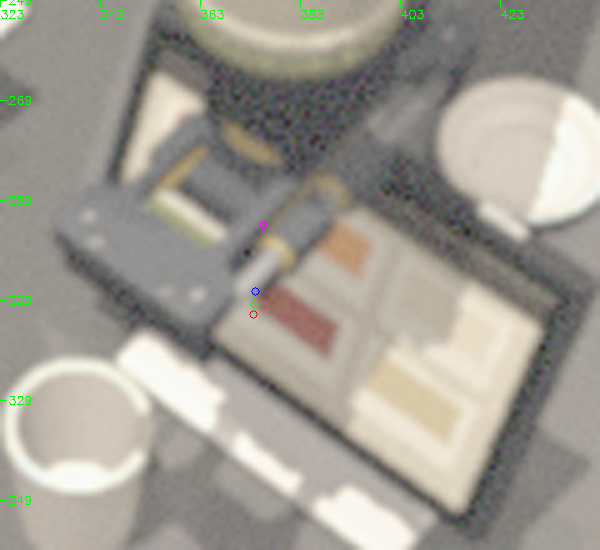

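View pics/w14.png

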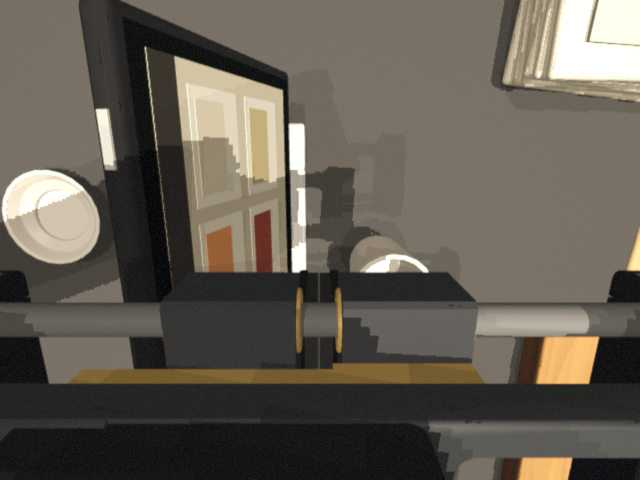

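Emit:
arm_command(
  commands=[
    [[0, 0, 0, -0.015, 0, 0, 0], [0, 0, 0, -0.012, 0, 0, 0], [0, 0, 0, -0.008, 0, 0, 0], [0, 0, 0, -0.003, 0, 0, 0], [0, 0, 0, 0, 0, 0, 0]],
  ],
)

```text
time: 15.1
ee_pos: [0.6382, 0.2254, 0.1681]
eef_rot: [0.999, 0.033, 0.0, -0.0]
ft_force: [-0.1, 0.3, -0.4]
width: 0.0006
```

```bash
python3 tip.py t15
```

```text
[0.63817066 0.22540412 0.16813191] [-0.1276973   0.32426999 -0.44784731] [ 9.99439119e-01  3.34865499e-02  3.07406197e-04 -6.16090802e-05] 0.008
scene [[383.3 300.5]
 [383.6 298.5]
 [384.  295.7]
 [385.8 282.5]]
side [[305.6 201.2]
 [305.7 198.9]
 [305.7 195.7]
 [305.8 180.5]]
```

View pics/t15_side.png

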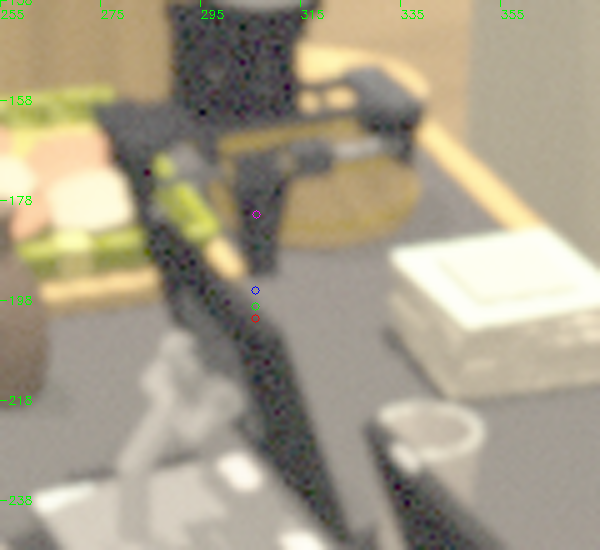

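Emit:
arm_command(
  commands=[
    [[0, 0, 0, -0.002, 0, 0, 0], [0, 0, 0, -0.002, 0, 0, 0], [0, 0, 0, -0.002, 0, 0, 0], [0, 0, 0, -0.002, 0, 0, 0], [0, 0, 0, 0, 0, 0, 0]],
  ],
)

```text
time: 15.82
ee_pos: [0.6299, 0.2249, 0.1679]
eef_rot: [0.999, 0.034, 0.0, -0.0]
ft_force: [1.0, 1.2, -0.4]
width: 0.0005
```

```bash
python3 -c "
from bench import *
s=read_state();print(s['ee_pos'],s['ft_force'],s['torque'])"
```

```text
[0.6298761  0.22489012 0.16787975] [ 1.01130128  1.22427477 -0.40170127] [ 0.04337191 -0.01322927 -0.00128838]
```

Emit:
arm_command(
  commands=[
    [[0, 0, 0, -0.0015, 0, 0, 0], [0, 0, 0, -0.0015, 0, 0, 0], [0, 0, 0, 0, 0, 0, 0]],
  ],
)

```text
time: 16.2
ee_pos: [0.6269, 0.2247, 0.1678]
eef_rot: [0.999, 0.034, 0.0, -0.0]
ft_force: [-0.1, 0.4, -0.7]
width: 0.0006
```

```bash
python3 -c "
from bench import *
s=read_state();print(s['ee_pos'],s['ft_force'],s['torque'])"
```

```text
[0.62688908 0.22470891 0.16782817] [-0.07929607  0.39716056 -0.68945195] [ 0.02812638 -0.0199887  -0.03917518]
```

Emit:
arm_command(
  commands=[
    [[0, 0, 0, -0.0015, 0, 0, 0], [0, 0, 0, -0.0015, 0, 0, 0], [0, 0, 0, 0, 0, 0, 0]],
  ],
)

```text
time: 16.58
ee_pos: [0.6239, 0.2245, 0.1678]
eef_rot: [0.999, 0.034, 0.0, -0.0]
ft_force: [0.1, 0.2, 0.2]
width: 0.0002
```

```bash
python3 -c "
from bench import *
s=read_state();print(s['ee_pos'],s['ft_force'],s['torque'])"; python3 tip.py t16
```

```text
[0.623888   0.22451983 0.16783031] [0.13664177 0.15705056 0.21569756] [-0.0318041  -0.01339118 -0.07672012]
[0.623888   0.22451983 0.16783031] [0.13664177 0.15705056 0.21569756] [ 9.99436126e-01  3.35771796e-02  5.61501191e-05 -2.53939618e-05] 0.008
scene [[387.2 296.5]
 [387.5 294.5]
 [387.9 291.8]
 [389.9 278.4]]
side [[301.4 202. ]
 [301.4 199.7]
 [301.4 196.5]
 [301.5 181.3]]
```

View pics/t16_side.png

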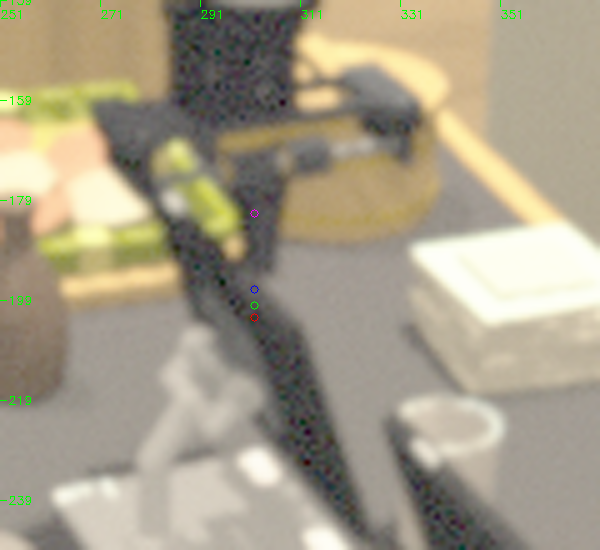

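Emit:
arm_command(
  commands=[
    [[0, 0, 0, -0.0015, 0, 0, 0], [0, 0, 0, -0.001, 0, 0, 0], [0, 0, 0, 0, 0, 0, 0]],
  ],
)

```text
time: 17.05
ee_pos: [0.6214, 0.2243, 0.1678]
eef_rot: [0.999, 0.034, 0.0, -0.0]
ft_force: [0.7, 1.0, -0.0]
width: 0.0008
```

```bash
python3 -c "
from bench import *
s=read_state();print(s['ee_pos'],s['ft_force'],s['torque'])"
```

```text
[0.62144839 0.22428157 0.16783056] [ 0.74669147  0.99252131 -0.00543814] [-0.00497524 -0.00329468 -0.04854923]
```

Emit:
arm_command(
  commands=[
    [[0, 0, 0, -0.0015, 0, 0, 0], [0, 0, 0, -0.001, 0, 0, 0], [0, 0, 0, 0, 0, 0, 0]],
  ],
)

```text
time: 17.42
ee_pos: [0.6192, 0.224, 0.1679]
eef_rot: [0.999, 0.033, 0.0, -0.0]
ft_force: [0.9, -0.7, 0.3]
width: 0.0006
```

```bash
python3 -c "
from bench import *
s=read_state();print(s['ee_pos'],s['ft_force'],s['torque'])"
```

```text
[0.61917298 0.22404845 0.16791318] [ 0.94449699 -0.67085696  0.32347386] [-0.02875191 -0.26715988  0.01122751]
```

Emit:
arm_command(
  commands=[
    [[0, 0, 0, -0.001, 0, 0, 0], [0, 0, 0, -0.001, 0, 0, 0], [0, 0, 0, 0, 0, 0, 0]],
  ],
)

```text
time: 17.8
ee_pos: [0.6174, 0.224, 0.1681]
eef_rot: [0.999, 0.033, 0.001, -0.0]
ft_force: [2.5, 0.2, 0.9]
width: 0.0001
```

```bash
python3 -c "
from bench import *
s=read_state();print(s['ee_pos'],s['ft_force'],s['torque'])"
```

```text
[0.61736356 0.22399972 0.16813657] [2.52041175 0.23994799 0.94630898] [ 0.0627993  -0.66812201  0.02637587]
```

Emit:
arm_command(
  commands=[
    [[0, 0, 0, -0.0005, 0, 0, 0], [0, 0, 0, 0, 0, 0, 0], [0, 0, 0, 0, 0, 0, 0], [0, 0, 0, 0, 0, 0, 0]],
  ],
)

```text
time: 18.3
ee_pos: [0.6168, 0.224, 0.1681]
eef_rot: [0.999, 0.033, 0.0, -0.0]
ft_force: [4.0, -0.7, 4.7]
width: 0.0001
```

```bash
python3 -c "
from bench import *
s=read_state();print(s['ee_pos'],s['ft_force'],s['torque'])"; python3 tip.py t17; python3 -c "
from h import *
c=camera('wrist');cv2.imwrite('pics/w17.png',c['frame'][:,:,::-1])"
```

```text
[0.61676081 0.2239713  0.16810069] [ 4.03533888 -0.66337646  4.66905038] [ 0.01115736 -0.83332041 -0.0341952 ]
[0.61676081 0.2239713  0.16810069] [ 4.03533888 -0.66337646  4.66905038] [ 9.99440360e-01  3.34487867e-02  3.66929599e-04 -9.98211940e-05] 0.008
scene [[389.1 294.4]
 [389.4 292.4]
 [389.8 289.7]
 [391.8 276.3]]
side [[299.3 202.3]
 [299.3 200. ]
 [299.3 196.8]
 [299.3 181.5]]
```

View pics/t17_side.png

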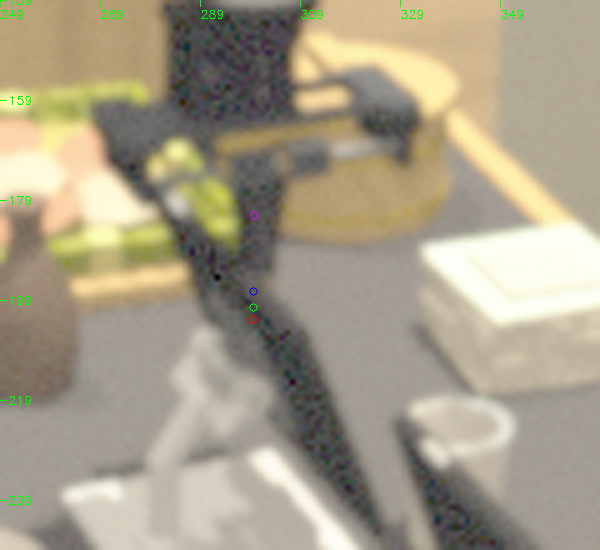

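View pics/t17_scene.png

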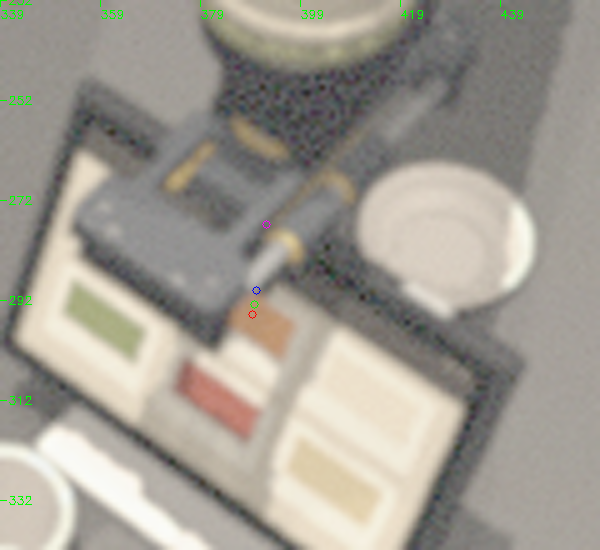

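Emit:
arm_command(
  commands=[
    [[0, 0, 0, 0.004, 0, 0, 0], [0, 0, 0, 0.012, 0, 0, 0], [0, 0, 0, 0.03, 0, 0, 0], [0, 0, 0, 0.012, 0, -0.02, 0], [0, 0, 0, 0, 0, -0.05, 0], [0, 0, 0, 0, 0, -0.051, 0], [0, 0, 0, -0.04, 0, 0, 0], [0, 0, 0, -0.05, 0, 0, 0], [0, 0, 0, -0.024, 0, 0, 0], [0, 0, 0, 0, 0, 0, 0], [0, 0, 0, 0, 0, 0, 0]],
  ],
)

```text
time: 19.82
ee_pos: [0.5612, 0.22, 0.2882]
eef_rot: [0.999, 0.033, -0.0, 0.0]
ft_force: [0.4, -0.2, 0.3]
width: 0.0005
```

Run:
```python
from h import *
import pickle
s=read_state();print(s['ee_pos'],s['eef_rot'],s['time'],s['ft_force'])
c=camera('wrist'); pickle.dump(c,open('W18.pkl','wb')); 
a,b,d=[pickle.load(open(f'W{i}.pkl','rb'))['frame'] for i in (12,13,18)]
g=lambda im:(255*(im[:,:,::-1]/255.)**.5).astype('uint8')
def cc(im): return cv2.resize(g(im)[40:275,270:420],None,fx=1.75,fy=2.5,interpolation=cv2.INTER_CUBIC)
cv2.imwrite('pics/cmp2.png',np.hstack([cc(a),cc(b),cc(d)]))
def edges(im,r):
    p=cv2.cvtColor(im,cv2.COLOR_RGB2GRAY).astype(float)[r-1:r+2].mean(0); dd=np.diff(p); out=[]
    for i in range(270,420):
        if abs(dd[i])>20 and abs(dd[i])==abs(dd[max(i-3,0):i+4]).max():
            w=abs(dd[i-2:i+3]); out.append((round(float((w*np.arange(i-2,i+3)).sum()/w.sum()+.5),1),int(dd[i])))
    return out
for r in (150,225): print(r,'\n before',edges(a,r),'\n after',edges(d,r),'\n nei',edges(b,r))
for n in('scene','side'):
    c=camera(n); cv2.imwrite(f'pics/{n}18.png',c['frame'][:,:,::-1])
crop(cv2.imread('pics/side18.png'),'d18',255,165,150,150,4)
```

```text
[0.56119195 0.22001657 0.28822267] [ 9.99444140e-01  3.33343405e-02 -4.43399878e-04  1.91116374e-04] 19.825 [ 0.41210916 -0.17478004  0.29498083]
150 
 before [(281.6, 76), (311.8, -29), (362.5, -95), (366.7, 92), (374.8, -98), (384.7, 38), (388.6, 88), (398.7, -34), (403.1, -85)] 
 after [(280.7, 72), (310.8, -28), (361.2, -82), (365.2, 98), (373.5, -90), (383.4, 41), (387.6, 92), (397.7, -38), (402.1, -89)] 
 nei [(280.7, 72), (310.8, -28), (360.3, -82), (364.2, 99), (372.2, -74), (382.7, 65), (386.6, 87), (397.3, -36), (402.1, -90)]
225 
 before [(283.8, 90), (331.6, -32), (356.9, -43), (360.3, -33), (385.5, 94), (395.2, -76), (398.7, -59), (413.5, -34)] 
 after [(283.0, 72), (330.7, -48), (345.4, -25), (355.9, -43), (384.3, 91), (394.1, -76), (397.8, -77), (412.6, -34)] 
 nei [(282.8, 91), (330.6, -30), (343.7, -21), (356.1, -52), (383.5, 93), (389.6, 35), (393.8, -72), (397.8, -79)]
```

View pics/cmp2.png

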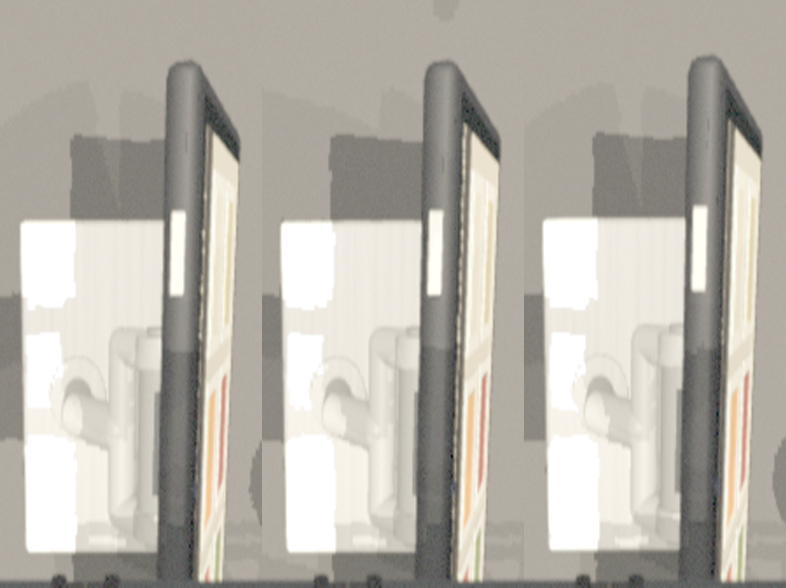

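View pics/d18.png

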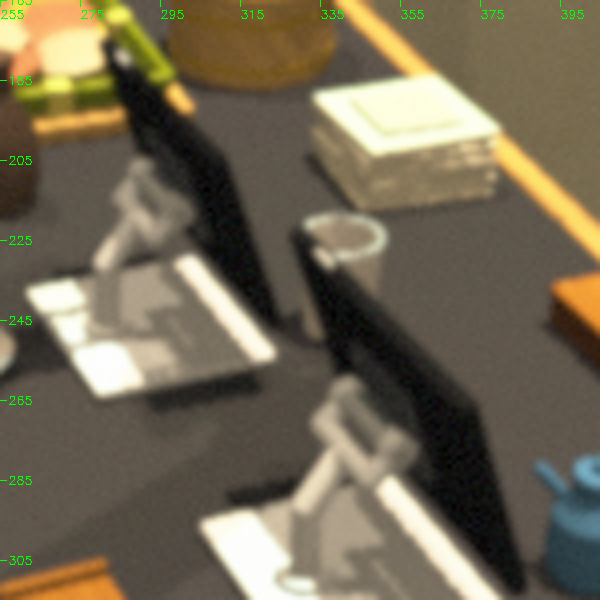

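View pics/scene18.png

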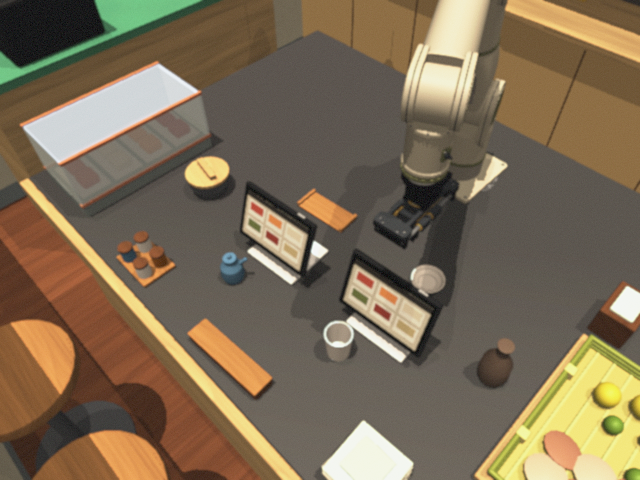

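Run:
```python
from bench import *
print(close_job()); print(read_state()['time'])
```

```text
the job is handed in; nothing more can be done
None
the job is handed in; nothing more can be done
```

I brought the tipped screen up to the neighbour's lean, pressed its glass to check it, and handed the job in at about 20 s of robot time. I did not get a verdict back.

- **Setting the lean:** I pushed the top edge from behind in two steps. After the first step the screen sprang back to about 0.42 rad, so I pushed further. With the hand off, it then matched the neighbour, which leans back about 0.30 rad.
- **Press:** With shut fingers I pressed the upper half of the glass from the guests' side for about half a second. The wrist sensor read about 3 N, rising to about 6 N, against a limit of 10 N.
- **Last check:** I compared wrist-camera views of both screens from the same relative pose. After the press, the screen is about 0.01 rad more upright than the neighbour, against the 0.05 rad allowed. I saw no movement of the neighbour or the tableware in the final pictures, though I only checked those by eye.

**What disagreed:**
- **Fingertip position:** In the images and at contact, the fingertips sat about 24 mm behind the reported TCP, not 8 mm ahead of it. Because of this, my first approach rested the fingers briefly on the screen's top edge with about 12 N, without moving the screen. I then corrected the height. The grasp point during the press meets the criteria under either reading.
- **Force reading:** The last press reading showed more upward force than the glass angle explains (4.0 N along x, 4.7 N up). I put this down to friction but did not confirm it.

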